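# Load the sample shaker, set its dial and lock it

### The arm

A 6-joint arm with a two-finger parallel gripper is mounted at the origin on the work surface. World frame = base frame: x ahead of the robot, y to its left, z up, the work surface at z = 0. Lengths are in m, angles in rad, forces in N, time in s.
With the tool pointing down it reaches from about 0.35 to 0.8 m from the base axis. Payload 7.3 kg.
Tool frame: the origin (TCP) lies midway between the tips of the shut fingers; the grasp point (between the pads) lies 19 mm behind it; z points along the fingers, y is the line along which they close (so a half turn about z gives the same grasp; the last joint's range is limited). The gripper opens to 85 mm and grips with 20 to 120 N. Pads are 22 mm wide; open, the fingers measure 114 mm over their backs; the gripper's body (76 mm by 85 mm) begins 54 mm behind the grasp point. The pads swing forward as they close: fully open they stand 13 mm farther back than shut.
Start: joints at [1.119, 0.342, 1.524, -0, 1.275, -0.146], TCP at [0.158, 0.501, 0.231] pointing down, gripper open.
Joint ranges: [-2.53, 2.53], [-0.77, 2.02], [0.04, 2.7], [-1, 4.14], [0.28, 2.66], [-3.11, 3.11]. Speed limits (rad/s): [2.57, 2.57, 3.14, 3.14, 3.14, 3.14].

### API

Orientations are given as a 3x3 rotation matrix whose columns are the frame's x, y, z axes.
In Python, from station import env gives the robot as it stands.
- The arm moves only by the shell command python3 -m inch 'ROWS'. ROWS is text: rows parted by semicolons, each of 7 numbers parted by spaces: the opening, from 0 (shut) to 1 (fully open), then the shift along the world's x, y, z scaled (see below), then the turn, a rotation vector about the world's x, y, z scaled (see below). A call has 1 to 10 rows; each row shifts and turns the commanded pose from where the row before left it; what a row does not reach is not made up. The controller multiplies each number of a shift by 30 mm and each number of a turn by 0.08 rad. A row lasts 1/12 s, in which the tool goes at most 41.7 mm and 7.16 degrees, less where a joint would pass 70% of its speed; a pose out of reach is approached as far as the arm can. A call with a number of a shift or a turn outside -1 to 1 is refused whole. A call with a gripper value outside its range is refused whole. The fingers move at their own pace and stop on an object; the grip force is fixed at half the most. Time passes only in rows, so rows that do not move let the fingers close. It gives the time, the measured TCP pose, the force, the opening and the grip force at its end, in the units of the state.
- env.read_state(): the state, without advancing time (a new reading comes with each control period).
- env.get_image(name): name is "side" or "top" or "wrist"; returns the picture (384x512x3 uint8, red, green, blue); there is no depth.
- env.camera_params(name): a dict with "intrinsics" (3x3 intrinsics, pixels), "distortion" ([k1, k2, p1, p2, k3] as OpenCV has them; the pictures are not rectified), "origin" and "attitude" of the camera in the world. Camera axes: x right, y up, looking along -z (the intrinsics and any distortion apply to the point x, -y, -z); pixel columns grow to the right and rows downward; lengths in m; the calibration is good to about 2 mm. A picture is of the moment at which its call begins: read the wrist's pose just before it. camera_params takes no time and is no camera call; for the wrist camera it gives the pose at the moment of the call.
- env.close_job(): hands the job in; it is judged then, once.
The state is a dict: "time_s": time; "joints": joint angles; "dq": joint speeds; "joint_torque": joint torques, N m; "eef_pos": TCP position; "tool_rot": TCP orientation; "ft_force": force on the tool from outside, world axes, zero at the start; "wrist_torque": the same for the moment, N m; "width": finger opening in m; "grasp_force": force on a finger pad.
Only numpy, scipy, OpenCV 4.12 (cv2) and the standard library are available. Lean on these libraries where they do the work, as an engineer would, in place of code of your own. Each camera call takes 0.05 s, during which the arm holds its last target. There are 200 camera calls.

### The job

Get the shaker ready for a run: stand up every sample jar that has fallen over and put exactly three jars in the shaker's tray, one upright in each of its three bays; any jars left over stay standing upright on the bench. On the control unit, turn the dial until its pointer is at the long mark, and only then turn the lock ring under it clockwise until it is tight against its stop, with the dial still at the long mark. Leave the glass dish and the black lens cap on the bench where they are.

Things in the scene. Friction and masses are not known exactly. Their poses are not given: they have to be found in the camera images.
- J1: square white sample jar: body 44 x 44 mm, 56 mm high, round grey cap 36 mm across from 58 to 72 mm; about 90 g; origin at the centre of its underside, z from underside to cap, x and y square to its side faces. Starts standing on the bench. May be absent.
- J2: square white sample jar: body 44 x 44 mm, 56 mm high, round grey cap 36 mm across from 58 to 72 mm; about 90 g; origin at the centre of its underside, z from underside to cap, x and y square to its side faces. Starts standing on the bench. May be absent.
- J3: square white sample jar: body 44 x 44 mm, 56 mm high, round grey cap 36 mm across from 58 to 72 mm; about 90 g; origin at the centre of its underside, z from underside to cap, x and y square to its side faces. Starts standing on the bench. May be absent.
- J4: square white sample jar: body 44 x 44 mm, 56 mm high, round grey cap 36 mm across from 58 to 72 mm; about 90 g; origin at the centre of its underside, z from underside to cap, x and y square to its side faces. Starts toppled, lying on a side face, cap to the left or right as the robot sees it. Always present.
- J5: square white sample jar: body 44 x 44 mm, 56 mm high, round grey cap 36 mm across from 58 to 72 mm; about 90 g; origin at the centre of its underside, z from underside to cap, x and y square to its side faces. Starts toppled, lying on a side face, cap to the left or right as the robot sees it. Always present.
- shaker: fixed shaker, a white and blue base 110 mm (its x) by 260 mm (its y), top 52 mm above the bench, carrying an aluminium tray 76 x 218 mm; origin under its centre, z up. Three bays in a row along its y, each 66 x 66 mm inside, floor 66 mm and wall tops 84 mm above the bench, walls 5 mm
- bay0 (a point): centre of the floor of tray bay 0, 66 mm above the bench, axes as the shaker's; bays lie 71 mm apart along the shaker's y
- bay1 (a point): centre of the floor of tray bay 1, 66 mm above the bench, axes as the shaker's; bays lie 71 mm apart along the shaker's y
- bay2 (a point): centre of the floor of tray bay 2, 66 mm above the bench, axes as the shaker's; bays lie 71 mm apart along the shaker's y
- control: fixed white box 140 x 140 mm, top 60 mm above the bench, origin under its centre, z up. On a vertical axis in its middle: the lock ring, above it the dial. Black scale lines surround them: the long mark (along the unit's +x) is 20 mm long, the others 7 mm. A dark 10 mm square block on the unit's -x side shows where the ring's line comes when tight
- long_mark (a point): middle of the long scale mark on the unit's top, 46 mm from the dial's axis
- dial_grip (a point): on the dial's axis, 112 mm above the bench, 11 mm below the top of the dial. The dial is a black bar grip 36 mm long, 14 mm wide, from 95 to 123 mm above the bench, on a disc 37 mm across that lies just above the lock ring. This frame turns with the dial: x points along the bar to the end with the white pointer line, z up
- dial (a joint): dial angle, rad, 0 to 3.0 (stops), grows clockwise seen from above; the pointer is at the long mark at 2.1. Starts between 0.1 and 0.9. Stays where left, friction about 0.05 N m
- ring_grip (a point): on the axis of the lock ring, 81 mm above the bench. The ring is a knurled round aluminium disc 56 mm across, from 69 to 89 mm above the bench, the dial standing over it but turning separately. To grip it from above, straddle the dial. This frame turns with the ring: x points to the short black line on its upper face, z up
- lock_ring (a joint): lock ring angle, rad, 0 to 1.3, grows clockwise seen from above; tight against its stop at 1.3, its black line then pointing to the unit's -x. Starts loose, between 0 and 0.3. Friction about 0.12 N m, stays where left; turning it does not turn the dial, which stays free to turn
- dish: bystander: loose flat glass dish 60 mm across, 12 mm high, origin under its centre
- lens_cap: bystander: loose black disc 44 mm across, 10 mm high, origin under its centre
There are look-alikes about, which are no part of the job. Leave any orange or turquoise look-alike of the J5 alone.

How it is judged:
By the outcome, as a careful person would: the job done as asked, in the order asked, and still so for the second after the job is handed in, with the robot touching nothing.
Of J1, J2, J3 only 1 to 3 are there at a start; the rules pass over those that are not, and their reading is None.
At some moment in a run one of J1, J2, J3, J4, J5 may be knocked a few centimetres aside while the robot is not near it.
Once in a run the grip may slacken for a moment while it holds something.
It also fails if it takes over 208 s, if anything falls off the work surface, if the arm or the gripper's body presses on something with over 40 N, if the wrist force passes 120 N, or if a joint passes its speed limit or range.

## Working session

There is one attempt and no reset: what is moved stays moved. The work goes in short steps, Python scripts to look and compute and a shell command to move; the robot and the scene stay as the last step left them, time stands still between calls to the robot, and variables do not carry over. Pictures are saved under pics/ and viewed, at most 14 in all, crops included, and the job is handed in when it is done.

```bash
ls; mkdir -p pics; cat > h.py <<'E'
import numpy as np, cv2
from station import env
def snap(n,f):
    im=env.get_image(n); cv2.imwrite(f'pics/{f}.png',cv2.cvtColor(im,cv2.COLOR_RGB2BGR)); return im
def ray(n,uv,z,cp=None):
    cp=cp or env.camera_params(n)
    K=np.array(cp["intrinsics"]);d=np.array(cp["distortion"]);R=np.array(cp["attitude"]);o=np.array(cp["origin"])
    p=cv2.undistortPoints(np.array([[uv]],float),K,d)[0,0]
    v=R@np.array([p[0],-p[1],-1.]); return o+v*(z-o[2])/v[2]
def proj(n,P,cp=None):
    cp=cp or env.camera_params(n)
    K=np.array(cp["intrinsics"]);d=np.array(cp["distortion"]);R=np.array(cp["attitude"]);o=np.array(cp["origin"])
    c=(np.atleast_2d(P)-o)@R; c=c*[1,-1,-1]
    return cv2.projectPoints(c,np.zeros(3),np.zeros(3),K,d)[0][:,0]
E
python3 - <<'E'
from h import *
snap("top","t0");snap("side","s0")
for n in("top","side","wrist"):
    c=env.camera_params(n);print(n,np.round(c["origin"],3),np.round(c["attitude"],2).tolist(),np.round(c["intrinsics"],0).tolist(),c["distortion"])
s=env.read_state();print({k:np.round(v,3).tolist() for k,v in s.items()})
E
```

```text
pics
top [ 0.445 -0.005  1.19 ] [[-0.0, 1.0, -0.07], [-1.0, -0.0, -0.03], [-0.03, 0.07, 1.0]] [[391.0, 0.0, 252.0], [0.0, 391.0, 189.0], [0.0, 0.0, 1.0]] [-0.13404504  0.          0.          0.          0.        ]
side [ 0.287 -0.537  0.803] [[0.91, 0.32, -0.26], [-0.41, 0.7, -0.58], [-0.01, 0.64, 0.77]] [[415.0, 0.0, 260.0], [0.0, 415.0, 195.0], [0.0, 0.0, 1.0]] [0.0309147 0.        0.        0.        0.       ]
wrist [0.089 0.522 0.374] [[0.3, -0.91, -0.27], [0.95, 0.29, 0.09], [-0.0, -0.28, 0.96]] [[337.0, 0.0, 260.0], [0.0, 337.0, 192.0], [0.0, 0.0, 1.0]] [-0.09369082  0.          0.          0.          0.        ]
{'time_s': 0.1, 'joints': [1.119, 0.343, 1.525, -0.0, 1.275, -0.146], 'dq': [0.0, -0.002, -0.004, 0.0, 0.001, -0.001], 'joint_torque': [0.001, -43.444, -24.65, -0.0, 0.005, -0.0], 'eef_pos': [0.158, 0.5, 0.231], 'tool_rot': [[-0.954, 0.301, -0.001], [0.301, 0.954, -0.001], [0.0, -0.001, -1.0]], 'ft_force': [0.037, -1.079, 0.305], 'wrist_torque': [0.03, -0.011, -0.006], 'grasp_force': 0.0, 'width': 0.085}
```

View pics/t0.png

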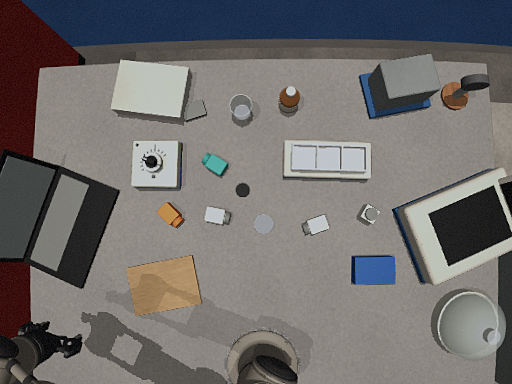

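View pics/s0.png

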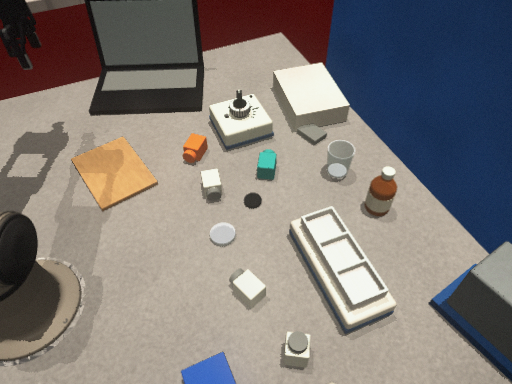

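```bash
python3 - <<'E'
from h import *
im=cv2.imread('pics/t0.png')
a=cv2.resize(im[125:200,120:195],None,fx=5,fy=5,interpolation=cv2.INTER_CUBIC)
b=cv2.resize(im[190:250,190:390],None,fx=4,fy=4,interpolation=cv2.INTER_CUBIC)
b2=cv2.resize(im[130:190,275:380],None,fx=4,fy=4,interpolation=cv2.INTER_CUBIC)
o=np.zeros((600,800,3),np.uint8);o[:240,:]=b;o[240:600,:375]=a[:360];o[240:480,380:800]=b2
cv2.imwrite('pics/c0.png',o)
E
```

```text
(no output)
```

View pics/c0.png

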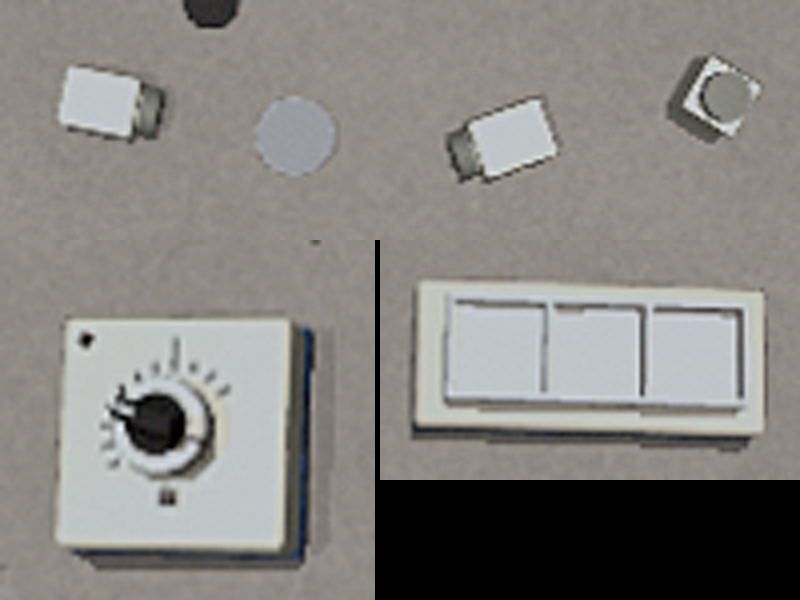

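```bash
python3 - <<'E'
from h import *
cp=env.camera_params("top")
def f(pts,x0,y0,s,z,ox=0,oy=0):
    return np.array([ray("top",((x-ox+.5)/s-.5+x0,(y-oy+.5)/s-.5+y0),z,cp) for x,y in pts])
def rect(n,P):
    c=P.mean(0); e=P[1]-P[0]+P[2]-P[3]; g=P[3]-P[0]+P[2]-P[1]
    print(n,np.round(c,4),"e ang",np.round(np.degrees(np.arctan2(e[1],e[0])),1),"g ang",np.round(np.degrees(np.arctan2(g[1],g[0])),1),np.linalg.norm(e)/2,np.linalg.norm(g)/2)
rect("A",f([(68,66),(141,74),(133,137),(60,125)],190,190,4,.044))
print("capA",f([(150,110)],190,190,4,.035))
rect("B",f([(541,97),(557,152),(487,181),(470,127)],190,190,4,.044))
print("capB",f([(462,155)],190,190,4,.035))
rect("C",f([(712,55),(760,93),(733,135),(686,97)],190,190,4,.056))
print("capC",f([(727,97)],190,190,4,.072))
rect("ctl",f([(67,320),(292,320),(283,550),(58,545)],120,125,5,.06,0,240))
rect("tray",f([(447,300),(745,308),(742,408),(446,402)],275,130,4,.084,380,240))
rect("base",f([(418,282),(765,292),(763,434),(414,426)],275,130,4,.052,380,240))
print("dish",f([(295,136)],190,190,4,.012),"lens",f([(211,0)],190,190,4,.01))
print("dial",f([(155,422)],120,125,5,.11,0,240),"longmark",f([(176,340),(176,368)],120,125,5,.06,0,240),"block",f([(168,497)],120,125,5,.06,0,240))
E
```

```text
A [0.4533 0.1357 0.044 ] e ang -97.8 g ang 172.7 0.05444342448037549 0.04513530468134009
capA [[0.44626936 0.09996594 0.035     ]]
B [ 0.4241 -0.1669  0.044 ] e ang -163.6 g ang 112.2 0.041492924569755 0.05607080311855748
capB [[ 0.41258367 -0.12985535  0.035     ]]
C [ 0.4553 -0.3186  0.056 ] e ang -128.8 g ang 146.4 0.0444965451137742 0.036487356835720026
capC [[ 0.45372899 -0.31724785  0.072     ]]
ctl [0.6052 0.3144 0.06  ] e ang -91.2 g ang 178.9 0.13669002230126395 0.13594436604793578
tray [ 0.6132 -0.194   0.084 ] e ang -91.5 g ang 177.7 0.21350850269208682 0.07299128767697054
base [ 0.6152 -0.1959  0.052 ] e ang -91.6 g ang 177.7 0.25743300327562196 0.10633654153323562
dish [[ 0.42660205 -0.0071055   0.012     ]] lens [[0.52936643 0.0560843  0.01      ]]
dial [[0.60453677 0.31143333 0.11      ]] longmark [[0.66101576 0.31444172 0.06      ]
 [0.64414492 0.31403923 0.06      ]] block [[0.56713451 0.31725807 0.06      ]]
```

```bash
R='1 .62 -.26 .03 0 0 -.93'; python3 -m inch '1 .62 -.26 .03 0 0 -.93;1 .62 -.26 .03 0 0 -.93;1 .62 -.26 .03 0 0 -.93;1 .62 -.26 .03 0 0 -.93;1 .62 -.26 .03 0 0 -.93;1 .62 -.26 .03 0 0 -.93;1 .62 -.26 .03 0 0 -.93;1 .62 -.26 .03 0 0 -.93;1 .62 -.26 .03 0 0 -.93;1 .62 -.26 .03 0 0 -.93'
python3 -m inch '1 .62 -.26 .03 0 0 -.93;1 .62 -.26 .03 0 0 -.93;1 .62 -.26 .03 0 0 -.93;1 .62 -.26 .03 0 0 -.93;1 .62 -.26 .03 0 0 -.93;1 .62 -.26 .03 0 0 -.93;1 .62 -.26 .03 0 0 -.93;1 .62 -.26 .03 0 0 -.93;1 .62 -.26 .03 0 0 -.93;1 .62 -.26 .03 0 0 -.93'
python3 -m inch '1 .62 -.26 .03 0 0 -.93;1 .62 -.26 .03 0 0 -.93;1 .62 -.26 .03 0 0 -.93;1 .62 -.26 .03 0 0 -.93;1 0 0 0 0 0 0;1 0 0 0 0 0 0'
cat >> h.py <<'E'
def st():
    s=env.read_state();R=np.array(s["tool_rot"]);d=lambda v:round(float(np.degrees(np.arctan2(v[1],v[0]))),1)
    print("t",round(float(s["time_s"]),2),"p",np.round(s["eef_pos"],4),"yaw_y",d(R[:,1]),"z",np.round(R[:,2],3),"q",np.round(s["joints"],2),"F",np.round(s["ft_force"],1),"T",np.round(s["wrist_torque"],2),"w",round(float(s["width"]),4),"g",round(float(s["grasp_force"]),1))
    return s
E
python3 - <<'E'
from h import *
st();cp=env.camera_params("wrist");snap("wrist","w1")
a=np.linspace(0,2*np.pi,4,endpoint=False)
print(proj("wrist",[[.605,.314,.112],[.605,.314,.06],[.675,.314,.06],[.565,.314,.06]],cp))
E
```

```text
time_s: 0.93
eef_pos: [0.3447, 0.422, 0.24]
tool_rot: [[-0.495, 0.869, -0.001], [0.869, 0.495, -0.001], [-0.0, -0.001, -1.0]]
ft_force: [0.2, -0.3, 0.6]
width: 0.0858
grasp_force: 0.0
time_s: 1.77
eef_pos: [0.5307, 0.3441, 0.2488]
tool_rot: [[0.225, 0.974, -0.001], [0.974, -0.225, -0.001], [-0.001, -0.001, -1.0]]
ft_force: [0.6, -0.1, 0.1]
width: 0.0854
grasp_force: 0.0
time_s: 2.27
eef_pos: [0.6048, 0.3128, 0.2517]
tool_rot: [[0.498, 0.867, -0.002], [0.867, -0.498, -0.001], [-0.001, -0.001, -1.0]]
ft_force: [0.0, -1.2, 0.8]
width: 0.0852
grasp_force: 0.0
t 2.27 p [0.6048 0.3128 0.2517] yaw_y -29.9 z [-0.002 -0.001 -1.   ] q [0.36 0.64 0.99 0.   1.52 0.89] F [ 0.  -1.2  0.8] T [ 0.    0.02 -0.03] w 0.0852 g 0.0
[[260.01407292 176.96194607]
 [259.99570445 164.59250027]
 [321.30567471 130.15842116]
 [226.35676637 183.57996401]]
```

View pics/w1.png

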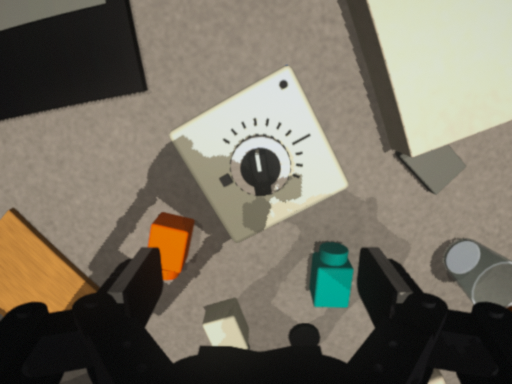

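```bash
python3 - <<'E'
from h import *
im=cv2.imread('pics/w1.png')
cv2.imwrite('pics/c1.png',cv2.resize(im[105:215,195:325],None,fx=5,fy=5,interpolation=cv2.INTER_CUBIC))
E
```

```text
(no output)
```

View pics/c1.png

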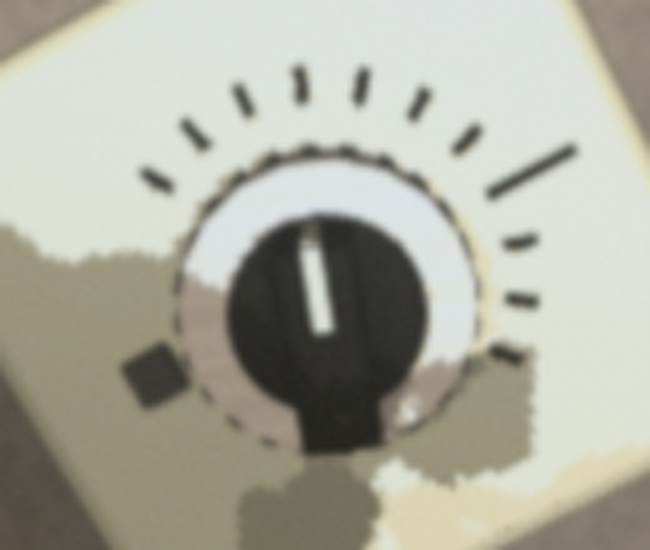

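```bash
python3 - <<'E'
from h import *
cp=env.camera_params("wrist")
f=lambda x,y,z: ray("wrist",((x+.5)/5-.5+195,(y+.5)/5-.5+105),z,cp)
a=lambda p,q: np.degrees(np.arctan2(*(q-p)[[1,0]]))
p0,p1=f(322,333,.123),f(307,237,.123);m0,m1=f(490,193,.06),f(575,150,.06);b=f(155,375,.06)
print(p0,p1,"pointer",a(p0,p1)); print(m0,m1,"mark",a(m0,m1),"blk->mark",a(b,(m0+m1)/2),b,"ring c",f(330,300,.089))
E
```

```text
[0.60729652 0.32162393 0.123     ] [0.61316486 0.33677118 0.123     ] pointer 68.82267661587318
[0.64333219 0.31734215 0.06      ] [0.66212271 0.3165296  0.06      ] mark -2.476092264569252 blk->mark -1.0606916882054427 [0.56572786 0.31854664 0.06      ] ring c [0.60773358 0.31958521 0.089     ]
```

```bash
python3 -m inch '1 .02 .09 -.85 0 0 .96;1 .02 .08 -.85 0 0 .96;1 0 0 -.85 0 0 0;1 0 0 -.85 0 0 0;1 0 0 -.85 0 0 0;1 0 0 -.85 0 0 0;1 0 0 0 0 0 0;1 0 0 0 0 0 0' >/dev/null
python3 -c 'from h import *;st()'
python3 -m inch '0 0 0 0 0 0 0;0 0 0 0 0 0 0;0 0 0 0 0 0 0;0 0 0 0 0 0 0;0 0 0 0 0 0 0;0 0 0 0 0 0 0;0 0 0 0 0 0 0;0 0 0 0 0 0 0;0 0 0 0 0 0 0;0 0 0 0 0 0 0' >/dev/null
python3 -c 'from h import *;st()'
```

```text
t 2.98 p [0.6041 0.319  0.0991] yaw_y -20.9 z [-0.003 -0.001 -1.   ] q [0.37 0.75 1.2  0.   1.2  0.74] F [0.9 0.3 1.1] T [-0.03  0.   -0.  ] w 0.0859 g 0.0
t 3.82 p [0.608  0.3178 0.1011] yaw_y -21.1 z [ 0.005  0.    -1.   ] q [ 0.37  0.74  1.2  -0.    1.2   0.74] F [ 6.3 -2.9  0.8] T [-0.3  -0.76  0.06] w 0.0127 g 60.3
```

```bash
python3 -m inch '0 .1 -.05 0 0 0 0;0 0 0 0 0 0 -.8;0 0 0 0 0 0 -.8;0 0 0 0 0 0 -.8;0 0 0 0 0 0 -.8;0 0 0 0 0 0 -.8;0 0 0 0 0 0 -.8;0 0 0 0 0 0 -.8;0 0 0 0 0 0 -.8;0 0 0 0 0 0 -.8' >/dev/null
python3 -c 'from h import *;st()'
python3 -m inch '0 0 0 0 0 0 -.8;0 0 0 0 0 0 -.8;0 0 0 0 0 0 -.8;0 0 0 0 0 0 -.8;0 0 0 0 0 0 -.8;0 0 0 0 0 0 -.8;0 0 0 0 0 0 -.8;0 0 0 0 0 0 -.8;0 0 0 0 0 0 -.8;0 0 0 0 0 0 -.8' >/dev/null
python3 -c 'from h import *;st()'
python3 -m inch '0 0 0 0 0 0 0;0 0 0 0 0 0 0;0 0 0 0 0 0 0' >/dev/null
python3 -c 'from h import *;st()'
```

```text
t 4.65 p [0.6082 0.3178 0.101 ] yaw_y -54.2 z [-0.     0.001 -1.   ] q [0.37 0.75 1.19 0.   1.2  1.31] F [-2.6  0.8  6.1] T [ 0.25  0.6  -0.01] w 0.013 g 61.1
t 5.48 p [0.6083 0.3177 0.101 ] yaw_y -90.9 z [-0.     0.001 -1.   ] q [0.37 0.75 1.19 0.   1.2  1.95] F [-3.   0.6  5.8] T [0.34 0.47 0.06] w 0.0128 g 61.1
t 5.73 p [0.6083 0.3177 0.1011] yaw_y -90.7 z [-0.     0.001 -1.   ] q [0.37 0.75 1.19 0.   1.2  1.95] F [-2.1  1.7  4.4] T [ 0.27  0.51 -0.05] w 0.0128 g 61.1
```

```bash
python3 -m inch '1 0 0 0 0 0 0;1 0 0 0 0 0 0;1 0 0 0 0 0 0;1 0 0 0 0 0 0;1 0 0 0 0 0 0;1 0 0 1 0 0 0;1 0 0 1 0 0 0;1 0 0 1 0 0 0;1 0 0 0 0 0 0;1 0 0 0 0 0 0' >/dev/null
python3 - <<'E'
from h import *
st();np.save('cp2.npy',dict(env.camera_params("wrist")),allow_pickle=True);im=snap("wrist","w2")[:,:,::-1]
c=proj("wrist",[[.608,.318,.09]])[0].astype(int);print(c)
x,y=c[0]-65,max(c[1]-60,0);print(x,y)
cv2.imwrite('pics/c2.png',cv2.resize(im[y:y+110,x:x+130],None,fx=5,fy=5,interpolation=cv2.INTER_CUBIC))
E
```

```text
t 6.57 p [0.6096 0.3174 0.1924] yaw_y -90.7 z [ 0.004  0.002 -1.   ] q [ 0.37  0.67  1.07 -0.    1.39  1.95] F [0.3 0.1 0.1] T [-0.    0.02  0.03] w 0.0854 g 0.0
[258 191]
193 131
```

View pics/c2.png

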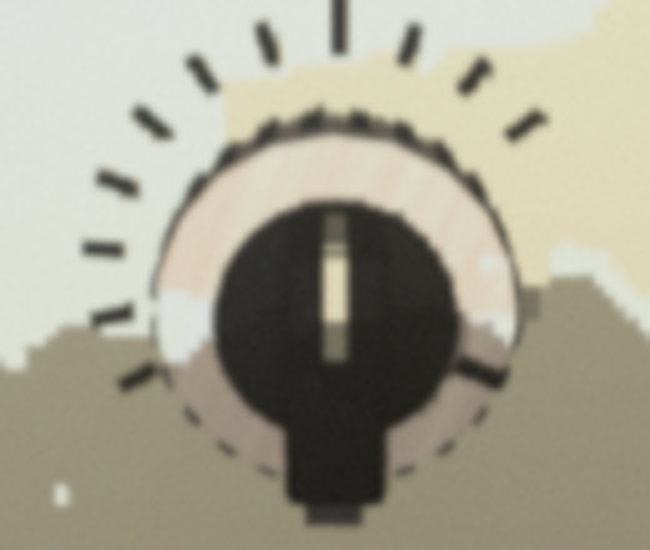

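```bash
python3 -m inch '1 -.05 0 0 0 0 .945;1 0 0 0 0 0 .945;1 0 0 0 0 0 .945;1 0 0 0 0 0 .945;1 0 0 0 0 0 .945;1 0 0 0 0 0 .945;1 0 0 0 0 0 .945;1 0 0 0 0 0 .945;1 0 0 0 0 0 .945;1 0 0 0 0 0 .945' >/dev/null
python3 -m inch '1 0 0 0 0 0 .945;1 0 0 0 0 0 .945;1 0 0 0 0 0 .945;1 0 0 0 0 0 .945;1 0 0 -.8 0 0 0;1 0 0 -.8 0 0 0;1 0 0 -.8 0 0 0;1 0 0 -.8 0 0 0;1 0 0 0 0 0 0' >/dev/null
python3 -c 'from h import *;st()'
python3 -m inch '1 0 0 -.5 0 0 0;1 0 0 -.48 0 0 0;1 0 0 0 0 0 0;0 0 0 0 0 0 0;0 0 0 0 0 0 0;0 0 0 0 0 0 0;0 0 0 0 0 0 0;0 0 0 0 0 0 0;0 0 0 0 0 0 0;0 0 0 0 0 0 0' >/dev/null
python3 -c 'from h import *;st()'
```

```text
t 8.2 p [0.6032 0.3154 0.0863] yaw_y -30.1 z [-0.012 -0.005 -1.   ] q [ 0.37  0.76  1.21 -0.    1.19  0.89] F [-0.6 -0.3 -1. ] T [-0.    0.03 -0.04] w 0.0854 g 0.0
t 9.03 p [0.608  0.3172 0.0664] yaw_y -30.1 z [ 0.003  0.001 -1.   ] q [ 0.37  0.78  1.23 -0.    1.13  0.89] F [-1.9 -1.   5.4] T [-0.19  0.04 -0.04] w 0.0539 g 63.9
```

```bash
python3 -m inch '0 0 0 0 0 0 -.8;0 0 0 0 0 0 -.8;0 0 0 0 0 0 -.8;0 0 0 0 0 0 -.8;0 0 0 0 0 0 -.8;0 0 0 0 0 0 -.8;0 0 0 0 0 0 -.8;0 0 0 0 0 0 -.8;0 0 0 0 0 0 -.8;0 0 0 0 0 0 -.8' >/dev/null
python3 -c 'from h import *;st()'
python3 -m inch '0 0 0 0 0 0 -.8;0 0 0 0 0 0 -.8;0 0 0 0 0 0 -.8;0 0 0 0 0 0 -.8;0 0 0 0 0 0 -.8;0 0 0 0 0 0 -.8' >/dev/null
python3 -c 'from h import *;st()'
python3 -m inch '0 0 0 0 0 0 -.8;0 0 0 0 0 0 -.8;0 0 0 0 0 0 -.8' >/dev/null
python3 -c 'from h import *;st()'
python3 -m inch '0 0 0 0 0 0 -.5;0 0 0 0 0 0 -.5' >/dev/null
python3 -c 'from h import *;st()'
```

```text
t 9.87 p [0.6078 0.3174 0.0664] yaw_y -66.9 z [ 0.002  0.001 -1.   ] q [ 0.37  0.78  1.23 -0.    1.13  1.54] F [-1.9 -0.5  5.9] T [-0.32  0.14  0.15] w 0.054 g 64.2
t 10.37 p [0.6077 0.3176 0.0664] yaw_y -88.9 z [ 0.002  0.001 -1.   ] q [ 0.37  0.78  1.23 -0.    1.13  1.92] F [-1.5  0.9  6. ] T [-0.24  0.22  0.14] w 0.0541 g 64.2
t 10.62 p [0.6077 0.3177 0.0665] yaw_y -99.8 z [ 0.003  0.001 -1.   ] q [ 0.37  0.78  1.23 -0.    1.13  2.11] F [-2.2  1.   5.7] T [-0.1   0.29  2.22] w 0.0542 g 64.2
t 10.78 p [0.6075 0.3178 0.0664] yaw_y -104.3 z [ 0.002  0.001 -1.   ] q [0.37 0.78 1.23 0.   1.13 2.19] F [-14.8   6.2   9. ] T [1.03 2.55 1.39] w 0.054 g 64.6
```

```bash
python3 -m inch '1 0 0 0 0 0 0;1 0 0 0 0 0 0;1 0 0 0 0 0 0;1 0 0 0 0 0 0;1 0 0 0 0 0 0;1 0 0 1 0 0 0;1 0 0 1 0 0 0;1 0 0 1 0 0 0;1 0 0 1 0 0 0;1 0 0 1 0 0 0' >/dev/null
python3 - <<'E'
from h import *
st();im=snap("wrist","w3")[:,:,::-1]
c=proj("wrist",[[.608,.318,.09]])[0].astype(int);print(c)
x,y=c[0]-65,max(c[1]-60,0);print(x,y)
a=cv2.resize(im[y:y+110,x:x+130],(520,440),interpolation=cv2.INTER_CUBIC)
t=snap("top","t1")[:,:,::-1]
b=cv2.resize(t[185:245,190:390],None,fx=4,fy=4,interpolation=cv2.INTER_CUBIC)
o=np.zeros((600,800,3),np.uint8);o[:360,:520]=a[60:420];o[360:]=b;cv2.imwrite('pics/c3.png',o)
E
```

```text
t 11.62 p [0.607  0.3169 0.2159] yaw_y -104.3 z [-0. -0. -1.] q [ 0.37  0.66  1.04 -0.    1.45  2.19] F [ 0.2  0.4 -1.3] T [ 0.02 -0.02 -0.01] w 0.0851 g 0.0
[260 182]
195 122
```

View pics/c3.png

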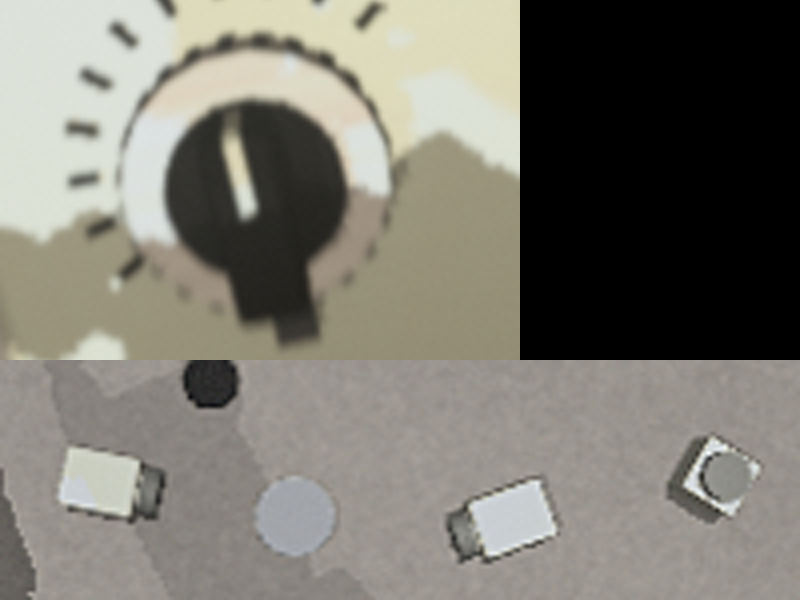

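```bash
python3 -m inch '1 -.246 -.294 0 0 0 1;1 -.246 -.294 0 0 0 1;1 -.246 -.294 0 0 0 1;1 -.246 -.294 0 0 0 1;1 -.246 -.294 0 0 0 1;1 -.246 -.294 0 0 0 1;1 -.246 -.294 0 0 0 1;1 -.246 -.294 0 0 0 1;1 -.246 -.294 0 0 0 1;1 -.246 -.294 0 0 0 1' >/dev/null
python3 -m inch '1 -.246 -.294 0 0 0 1;1 -.246 -.294 0 0 0 1;1 -.246 -.294 0 0 0 1;1 -.246 -.294 0 0 0 1;1 -.246 -.294 0 0 0 1;1 -.246 -.294 0 0 0 1;1 -.246 -.294 0 0 0 1;1 -.246 -.294 0 0 0 1;1 -.246 -.294 0 0 0 1;1 -.246 -.294 0 0 0 1' >/dev/null
python3 -m inch '1 0 0 0 0 0 1;1 0 0 0 0 0 0;1 0 0 0 0 0 0' >/dev/null
python3 - <<'E'
from h import *
st();snap("wrist","w4")
f=lambda x,y,z: ray("wrist",(x,y),z,None)
cp=env.camera_params("wrist"); np.save("cp4.npy",cp,allow_pickle=True)
E
python3 -m inch '1 0 0 0 .97 -.136 0;1 0 0 0 .97 -.136 0;1 0 0 0 .97 -.136 0;1 0 0 0 .97 -.136 0;1 0 0 0 .97 -.136 0;1 0 0 0 .97 -.136 0;1 0 0 0 .97 -.136 0;1 0 0 0 .97 -.136 0;1 0 0 0 .97 -.136 0;1 0 0 0 .97 -.136 0' >/dev/null
python3 -c 'from h import *;s=st();print(np.round(s["tool_rot"],3))'
```

```text
t 13.63 p [0.4595 0.1406 0.2143] yaw_y -8.2 z [-0.  0. -1.] q [0.14 0.28 1.67 0.   1.2  0.28] F [-0.4  0.4  0.1] T [ 0.01 -0.01  0.03] w 0.0852 g 0.0
t 14.52 p [0.4601 0.1404 0.2148] yaw_y -8.2 z [ 0.1    0.701 -0.706] q [-0.36  0.31  1.91  0.81  1.26 -0.62] F [ 0.5 -0.4 -0.6] T [-0.34  0.04 -0.01] w 0.0853 g 0.0
[[ 0.101  0.99   0.1  ]
 [ 0.699 -0.142  0.701]
 [ 0.708 -0.001 -0.706]]
```

View pics/w4.png

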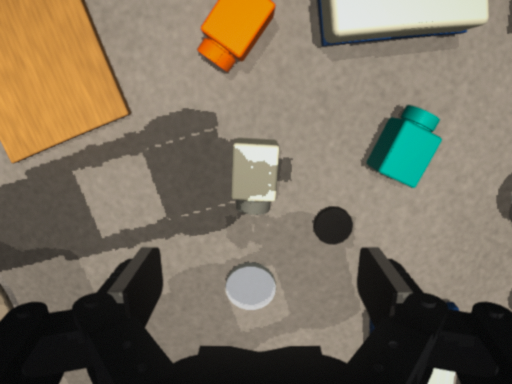

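```bash
python3 - <<'E'
from h import *
cp=np.load("cp4.npy",allow_pickle=True).item()
P=np.array([ray("wrist",p,.044,cp) for p in [(234,143),(279,144),(279,202),(232,202)]]);print(P.round(4),P.mean(0))
v=(P[3]-P[0]+P[2]-P[1]);print(np.degrees(np.arctan2(v[1],v[0])), np.linalg.norm(v)/2,"dish",ray("wrist",(250,286),.012,cp),"lens",ray("wrist",(333,225),.01,cp))
E
```

```text
[[0.4391 0.1707 0.044 ]
 [0.4805 0.1637 0.044 ]
 [0.4732 0.1072 0.044 ]
 [0.4276 0.1138 0.044 ]] [0.45511398 0.13885766 0.044     ]
-99.36592539781525 0.05745440077160906 dish [ 0.42686353 -0.00172754  0.012     ] lens [0.52994841 0.06043385 0.01      ]
```

```bash
python3 -m inch '1 -.02 .03 -.846 0 0 0;1 -.02 .03 -.846 0 0 0;1 -.02 .03 -.846 0 0 0;1 -.02 .03 -.846 0 0 0;1 -.02 .03 -.846 0 0 0;1 -.02 .03 -.846 0 0 0;1 -.02 .02 -.846 0 0 0;1 0 .02 -.846 0 0 0;1 0 0 0 0 0 0;1 0 0 0 0 0 0' >/dev/null
python3 -c 'from h import *;s=st()'
python3 -m inch '0 0 0 0 0 0 0;0 0 0 0 0 0 0;0 0 0 0 0 0 0;0 0 0 0 0 0 0;0 0 0 0 0 0 0;0 0 0 0 0 0 0' >/dev/null
python3 -c 'from h import *;s=st()'
python3 -m inch '0 0 0 .8 0 0 0;0 0 0 .8 0 0 0;0 0 0 .8 0 0 0;0 0 0 .8 0 0 0;0 0 0 0 0 0 0;0 0 0 0 0 0 0' >/dev/null
python3 -c 'from h import *;s=st()'
```

```text
t 15.35 p [0.4549 0.1476 0.0109] yaw_y -8.1 z [ 0.096  0.7   -0.708] q [-0.35  0.72  2.06  1.06  0.92 -1.11] F [ 0.3  0.  -0.3] T [-0.34  0.06 -0.  ] w 0.0854 g 0.0
t 15.85 p [0.456  0.1472 0.013 ] yaw_y -8.0 z [ 0.1    0.699 -0.708] q [-0.35  0.71  2.06  1.06  0.92 -1.11] F [-0.7 -2.2  6.5] T [ 0.11 -0.1   0.1 ] w 0.0438 g 60.0
t 16.35 p [0.4559 0.147  0.1088] yaw_y -8.0 z [ 0.101  0.698 -0.709] q [-0.35  0.5   2.03  0.92  1.05 -0.86] F [-0.5  0.5 -2.1] T [-0.46  0.04  0.01] w 0.0434 g 60.9
```

```bash
python3 -m inch '0 0 0 0 -.97 .136 0;0 0 0 0 -.97 .136 0;0 0 0 0 -.97 .136 0;0 0 0 0 -.97 .136 0;0 0 0 0 -.97 .136 0;0 0 0 0 -.97 .136 0;0 0 0 0 -.97 .136 0;0 0 0 0 -.97 .136 0;0 0 0 0 -.97 .136 0;0 0 0 0 -.97 .136 0' >/dev/null
python3 -m inch '0 0 0 0 -.97 .136 0;0 0 0 0 -.97 .136 0;0 0 0 0 -.97 .136 0;0 0 0 0 -.97 .136 0;0 0 0 0 -.97 .136 0;0 0 0 0 -.97 .136 0;0 0 0 0 -.97 .136 0;0 0 0 0 -.97 .136 0;0 0 0 0 -.97 .136 0;0 0 0 0 -.97 .136 0' >/dev/null
python3 -m inch '0 0 0 0 0 0 0;0 0 0 0 0 0 0' >/dev/null
python3 -c 'from h import *;s=st()'
```

```text
t 18.18 p [0.4546 0.1476 0.1056] yaw_y -7.9 z [-0.099 -0.699 -0.708] q [ 0.52  0.73  1.52 -0.59  1.47  0.9 ] F [ 0.9 -0.9 -1.7] T [ 0.38 -0.    0.01] w 0.0436 g 60.8
```

```bash
python3 -m inch '0 0 0 -.68 0 0 0;0 0 0 -.68 0 0 0;0 0 0 -.68 0 0 0;0 0 0 -.68 0 0 0;0 0 0 0 0 0 0;0 0 0 0 0 0 0' >/dev/null
python3 -c 'from h import *;s=st()'
python3 -m inch '0 0 0 -.07 0 0 0;0 0 0 0 0 0 0' >/dev/null
python3 -c 'from h import *;s=st()'
python3 -m inch '0 0 0 -.07 0 0 0;0 0 0 0 0 0 0' >/dev/null
python3 -c 'from h import *;s=st()'
```

```text
t 18.68 p [0.455  0.1465 0.026 ] yaw_y -8.1 z [-0.1   -0.699 -0.709] q [ 0.52  0.85  1.55 -0.61  1.34  0.99] F [-1.1 -0.8 -1.1] T [ 0.39 -0.11 -0.02] w 0.0433 g 60.8
t 18.85 p [0.4559 0.1473 0.0249] yaw_y -8.1 z [-0.097 -0.698 -0.71 ] q [ 0.52  0.85  1.55 -0.61  1.34  0.99] F [-0.1  0.4 -0.3] T [ 0.36 -0.11 -0.  ] w 0.0431 g 60.8
t 19.02 p [0.4556 0.1474 0.0222] yaw_y -8.0 z [-0.097 -0.698 -0.709] q [ 0.52  0.85  1.55 -0.61  1.34  0.99] F [-0.4 -0.1 -0.7] T [ 0.45 -0.05  0.01] w 0.0432 g 60.8
```

```bash
for i in 1; do python3 -m inch '0 0 0 -.05 0 0 0;0 0 0 0 0 0 0' >/dev/null
python3 -c 'from h import *;s=st()'; done
python3 -m inch '0 0 0 -.05 0 0 0;0 0 0 0 0 0 0' >/dev/null
python3 -c 'from h import *;s=st()'
python3 -m inch '1 0 0 0 0 0 0;1 0 0 0 0 0 0;1 0 0 0 0 0 0;1 0 0 0 0 0 0;1 0 0 0 0 0 0;1 0 0 0 0 0 0' >/dev/null
python3 -m inch '1 .07 .5 .5 0 0 0;1 .07 .5 .5 0 0 0;1 .07 .5 .5 0 0 0;1 .07 .5 .5 0 0 0;1 .07 .5 .5 0 0 0;1 0 0 1 0 0 0;1 0 0 1 0 0 0;1 0 0 0 0 0 0' >/dev/null
python3 -c 'from h import *;s=st();snap("side","s4")
im=cv2.imread("pics/s4.png");cv2.imwrite("pics/s4c.png",im[120:380,150:420])'
```

```text
t 19.18 p [0.4557 0.1475 0.0215] yaw_y -8.0 z [-0.097 -0.699 -0.708] q [ 0.52  0.86  1.54 -0.61  1.34  0.99] F [-0.8  1.9  7.6] T [-0.2   0.28 -0.09] w 0.0436 g 60.4
t 19.35 p [0.456  0.1476 0.0208] yaw_y -8.0 z [-0.096 -0.7   -0.708] q [ 0.52  0.86  1.54 -0.61  1.34  0.99] F [-1.3  3.  11.7] T [-0.56  0.45 -0.11] w 0.0437 g 60.5
t 20.52 p [0.4676 0.2235 0.1587] yaw_y -8.0 z [-0.092 -0.696 -0.712] q [ 0.61  0.74  1.3  -0.55  1.67  0.86] F [ 1.  -0.3  0.5] T [ 0.3  -0.04  0.03] w 0.0851 g 0.0
```

View pics/s4c.png

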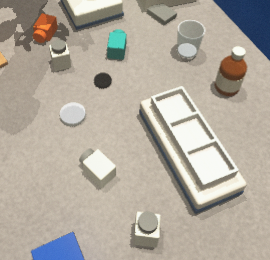

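```bash
python3 -m inch '1 -.04 -.225 0 .97 -.136 0;1 -.04 -.225 0 .97 -.136 0;1 -.04 -.225 0 .97 -.136 0;1 -.04 -.225 0 .97 -.136 0;1 -.04 -.225 0 .97 -.136 0;1 -.04 -.225 0 .97 -.136 0;1 -.04 -.225 0 .97 -.136 0;1 -.04 -.225 0 .97 -.136 0;1 -.04 -.225 0 .97 -.136 0;1 -.04 -.225 0 .97 -.136 0' >/dev/null
python3 -m inch '1 0 0 0 0 0 0;1 0 0 0 0 0 0' >/dev/null
python3 - <<'E'
from h import *
st();cp=env.camera_params("wrist");im=snap("wrist","w5")
g=proj("wrist",[[.456,.156,.072],[.456,.156,.056]],cp);print(g)
# grey cap circle detection
x,y=g[0].astype(int);cr=im[y-60:y+60,x-60:x+60]
cv2.imwrite('pics/c5.png',cv2.resize(cr[:,:,::-1],None,fx=4,fy=4))
E
```

```text
t 21.57 p [0.4534 0.1535 0.1532] yaw_y -8.3 z [-0.001 -0.001 -1.   ] q [ 0.17  0.34  1.76 -0.    1.04  0.31] F [0.7 0.6 0.5] T [-0.11 -0.02  0.02] w 0.0853 g 0.0
[[263.98094349 195.23750496]
 [263.73294852 188.91020895]]
```

View pics/c5.png

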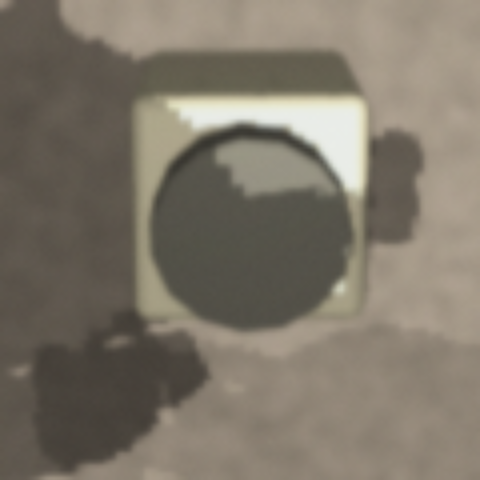

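```bash
python3 -m inch '1 .07 .07 -.8 0 0 0;1 .07 .07 -.8 0 0 0;1 0 0 -.8 0 0 0;1 0 0 -.8 0 0 0;1 0 0 -.8 0 0 0;1 0 0 -.33 0 0 0;1 0 0 0 0 0 0;1 0 0 0 0 0 0' >/dev/null
python3 -c 'from h import *;s=st()'
python3 -m inch '0 0 0 0 0 0 0;0 0 0 0 0 0 0;0 0 0 0 0 0 0;0 0 0 0 0 0 0;0 0 0 0 0 0 0;0 0 0 0 0 0 0;0 0 0 1 0 0 0;0 0 0 1 0 0 0;0 0 0 1 0 0 0;0 0 0 1 0 0 0' >/dev/null
python3 -m inch '0 0 0 1 0 0 0;0 0 0 1 0 0 0;0 .27 -.48 0 0 0 0;0 .27 -.48 0 0 0 0;0 .27 -.48 0 0 0 0;0 .27 -.48 0 0 0 0;0 .27 -.48 0 0 0 0;0 .27 -.48 0 0 0 0;0 .27 -.48 0 0 0 0;0 .27 -.48 0 0 0 0' >/dev/null
python3 -c 'from h import *;s=st()'
```

```text
t 22.28 p [0.458  0.1597 0.0236] yaw_y -8.0 z [-0.001 -0.001 -1.   ] q [ 0.18  0.55  1.87 -0.    0.72  0.32] F [0.  0.1 1.4] T [ 0.05 -0.02  0.03] w 0.0854 g 0.0
t 23.95 p [0.5229 0.0429 0.204 ] yaw_y -8.1 z [ 0. -0. -1.] q [-0.06  0.36  1.57 -0.    1.21  0.08] F [ 0.5  0.1 -0.5] T [ 0.   -0.   -0.01] w 0.0431 g 61.5
```

```bash
python3 -m inch '0 .258 -.47 0 0 0 .11;0 .258 -.47 0 0 0 .11;0 .258 -.47 0 0 0 .11;0 .258 -.47 0 0 0 .11;0 .258 -.47 0 0 0 .11;0 .258 -.47 0 0 0 .11;0 .258 -.47 0 0 0 .11;0 .258 -.47 0 0 0 .11;0 .258 -.47 0 0 0 .11;0 .258 -.47 0 0 0 .11' >/dev/null
python3 -m inch '0 .258 -.47 0 0 0 .11;0 .258 -.47 0 0 0 .11;0 0 0 0 0 0 0;0 0 0 0 0 0 0;0 0 0 0 0 0 0' >/dev/null
python3 - <<'E'
from h import *
st();cp=env.camera_params("wrist");np.save("cp6.npy",cp,allow_pickle=True);snap("wrist","w6")
E
```

```text
t 25.2 p [ 0.6152 -0.1249  0.2037] yaw_y -2.0 z [-0.001  0.001 -1.   ] q [-0.32  0.55  1.26  0.    1.33 -0.29] F [ 0.2 -0.7 -1.2] T [ 0.01 -0.03  0.01] w 0.0426 g 61.5
```

View pics/w6.png

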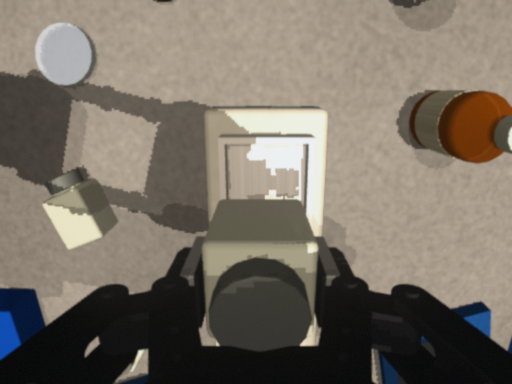

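```bash
python3 - <<'E'
from h import *
cp=np.load("cp6.npy",allow_pickle=True).item()
for p,z in [((206,110),.052),((326,109),.052),((219,136.5),.084),((312,136.5),.084),((40,30),.01)]: print(p,ray("wrist",p,z,cp).round(4))
print("B", [ray("wrist",p,.044,cp).round(4) for p in [(42,205),(95,178),(116,215),(68,248)]])
E
```

```text
(206, 110) [ 0.5704 -0.0651  0.052 ]
(326, 109) [ 0.6735 -0.0679  0.052 ]
(219, 136.5) [ 0.5841 -0.0845  0.084 ]
(312, 136.5) [ 0.6566 -0.0871  0.084 ]
(40, 30) [0.4051 0.0198 0.01  ]
B [array([ 0.3974, -0.1482,  0.044 ]), array([ 0.458 , -0.1231,  0.044 ]), array([ 0.4728, -0.1609,  0.044 ]), array([ 0.4153, -0.1953,  0.044 ])]
```

```bash
python3 -m inch '0 .11 0 -.7 0 0 0;0 0 0 -.7 0 0 0;0 0 0 -.7 0 0 0;0 0 0 -.7 0 0 0;0 0 0 -.6 0 0 0;0 0 0 0 0 0 0;0 0 0 0 0 0 0' >/dev/null
python3 -c 'from h import *;s=st()'
python3 -m inch '0 0 0 -.15 0 0 0;0 0 0 0 0 0 0' >/dev/null
python3 -c 'from h import *;s=st()'
python3 -m inch '0 0 0 -.1 0 0 0;0 0 0 0 0 0 0' >/dev/null
python3 -c 'from h import *;s=st()'
```

```text
t 25.83 p [ 0.6184 -0.1245  0.1015] yaw_y -2.0 z [-0.002  0.001 -1.   ] q [-0.32  0.65  1.38  0.    1.11 -0.29] F [ 0.5 -0.2 -1. ] T [ 0.02 -0.02 -0.01] w 0.043 g 61.5
t 26.0 p [ 0.6195 -0.1253  0.0983] yaw_y -2.0 z [ 0.002 -0.001 -1.   ] q [-0.32  0.66  1.38  0.    1.1  -0.29] F [ 0.   0.5 -1. ] T [ 0.05  0.03 -0.01] w 0.0431 g 61.5
t 26.17 p [ 0.6192 -0.1254  0.0947] yaw_y -2.0 z [ 0.001 -0.    -1.   ] q [-0.32  0.66  1.38  0.    1.1  -0.29] F [-0.3 -0.  -1.4] T [ 0.05  0.01 -0.02] w 0.0432 g 61.5
```

```bash
python3 -m inch '0 0 0 -.06 0 0 0;0 0 0 0 0 0 0' >/dev/null
python3 -c 'from h import *;s=st()'
python3 -m inch '0 0 0 -.06 0 0 0;0 0 0 0 0 0 0' >/dev/null
python3 -c 'from h import *;s=st()'
python3 -m inch '0 0 0 -.03 0 0 0;0 0 0 0 0 0 0' >/dev/null
python3 -c 'from h import *;s=st()'
```

```text
t 26.33 p [ 0.619  -0.1254  0.0925] yaw_y -2.0 z [ 0. -0. -1.] q [-0.32  0.66  1.39  0.    1.09 -0.29] F [ 0.7 -0.3 -0.4] T [-0.04  0.03 -0.  ] w 0.0432 g 61.5
t 26.5 p [ 0.6193 -0.1256  0.091 ] yaw_y -2.0 z [ 0.001 -0.    -1.   ] q [-0.32  0.66  1.39 -0.    1.09 -0.29] F [-0.9  0.7  1.1] T [-0.01  0.   -0.04] w 0.043 g 61.7
t 26.67 p [ 0.6193 -0.1256  0.091 ] yaw_y -2.0 z [ 0.001 -0.001 -1.   ] q [-0.32  0.66  1.39 -0.    1.09 -0.29] F [-3.  -0.5  8.1] T [ 0.07  0.35 -0.01] w 0.0432 g 62.4
```

```bash
python3 -m inch '1 0 0 0 0 0 0;1 0 0 0 0 0 0;1 0 0 0 0 0 0;1 0 0 0 0 0 0;1 0 0 0 0 0 0;1 0 0 1 0 0 0;1 0 0 1 0 0 0;1 0 0 1 0 0 0;1 0 0 1 0 0 0' >/dev/null
python3 -m inch '1 -.65 -.145 0 0 0 .415;1 -.65 -.145 0 0 0 .415;1 -.65 -.145 0 0 0 .415;1 -.65 -.145 0 0 0 .415;1 -.65 -.145 0 0 0 .415;1 -.65 -.145 0 0 0 .415;1 -.65 -.145 0 0 0 .415;1 -.65 -.145 0 0 0 .415;1 -.65 -.145 0 0 0 .415;1 -.65 -.145 0 0 0 .415' >/dev/null
python3 -m inch '1 0 0 0 0 0 0;1 0 0 0 0 0 0' >/dev/null
python3 - <<'E'
from h import *
st();cp=env.camera_params("wrist");np.save("cp7.npy",cp,allow_pickle=True);snap("wrist","w7")
E
```

```text
t 28.42 p [ 0.4238 -0.1692  0.2101] yaw_y 16.9 z [ 0.001 -0.    -1.   ] q [-0.55  0.24  1.74  0.    1.17 -0.84] F [ 1.2 -0.2 -0.1] T [-0.    0.01  0.  ] w 0.0851 g 0.0
```

View pics/w7.png

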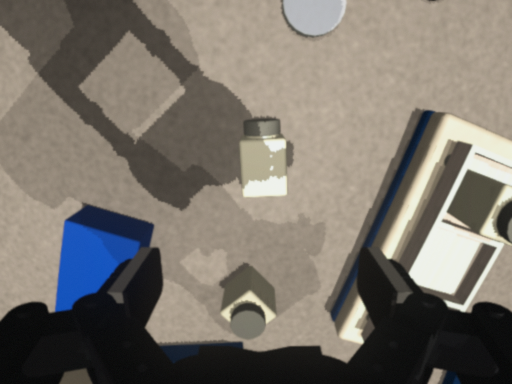

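```bash
python3 - <<'E'
from h import *
cp=np.load("cp7.npy",allow_pickle=True).item()
print("capC",ray("wrist",(248,321),.072,cp))
P=np.array([ray("wrist",p,.044,cp) for p in [(240,139),(286,139),(287,196),(242,196)]]);print(P.round(4),P.mean(0))
v=(P[3]-P[0]+P[2]-P[1]);print(np.degrees(np.arctan2(v[1],v[0])), np.linalg.norm(v)/2)
E
python3 -m inch '1 .085 -.425 0 0 0 -.96;1 .085 -.425 0 0 0 -.96;1 .085 -.425 0 0 0 -.96;1 .085 -.425 0 0 0 -.96;1 .085 -.425 0 0 0 -.96;1 .085 -.425 0 0 0 -.96;1 .085 -.425 0 0 0 -.96;1 .085 -.425 0 0 0 -.96;1 .085 -.425 0 0 0 -.96;1 .085 -.425 0 0 0 -.96' >/dev/null
python3 -m inch '1 .085 -.425 0 0 0 -.96;1 .085 -.425 0 0 0 -.96;1 0 0 0 0 0 0;1 0 0 0 0 0 0' >/dev/null
python3 - <<'E'
from h import *
st();cp=env.camera_params("wrist");np.save("cp8.npy",cp,allow_pickle=True);im=snap("wrist","w8")
u,v=proj("wrist",[[.454,-.322,.064]],cp)[0].astype(int);print(u,v)
cv2.imwrite("pics/c8.png",cv2.resize(im[v-60:v+60,u-60:u+60,::-1],None,fx=4,fy=4))
E
```

```text
capC [ 0.45429749 -0.31202975  0.072     ]
[[ 0.3969 -0.1447  0.044 ]
 [ 0.4373 -0.1324  0.044 ]
 [ 0.4552 -0.1842  0.044 ]
 [ 0.4138 -0.1968  0.044 ]] [ 0.42578442 -0.16452702  0.044     ]
-71.45768109795134 0.0547840325242794
t 29.63 p [ 0.4552 -0.3219  0.2092] yaw_y -35.7 z [-0.     0.001 -1.   ] q [-0.75  0.42  1.47  0.    1.25 -0.13] F [-0.3  0.5 -0.7] T [-0.02 -0.04  0.03] w 0.0852 g 0.0
259 177
```

View pics/c8.png

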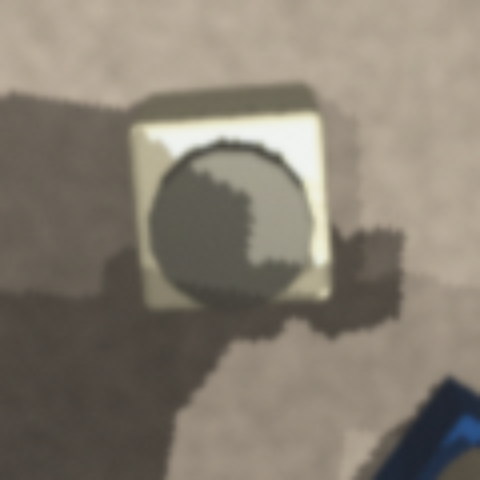

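```bash
python3 - <<'E'
from h import *
cp=np.load("cp8.npy",allow_pickle=True).item()
print("capC",ray("wrist",(257.1,172.6),.072,cp))
P=np.array([ray("wrist",(199+x/4,117+y/4),.056,cp) for x,y in [(130,125),(320,113),(330,298),(143,310)]]);print(P.mean(0))
e=P[1]-P[0]+P[2]-P[3];print(np.degrees(np.arctan2(e[1],e[0])))
E
```

```text
capC [ 0.45632461 -0.31555384  0.072     ]
[ 0.45498664 -0.31655822  0.056     ]
-31.99781308261589
```

```bash
python3 -m inch '1 .02 .1 -.8 0 0 .82;1 0 .1 -.8 0 0 0;1 0 0 -.8 0 0 0;1 0 0 -.8 0 0 0;1 0 0 -.8 0 0 0;1 0 0 -.8 0 0 0;1 0 0 -.8 0 0 0;1 0 0 -.57 0 0 0;1 0 0 0 0 0 0;1 0 0 0 0 0 0' >/dev/null
python3 -c 'from h import *;s=st()'
python3 -m inch '0 0 0 0 0 0 0;0 0 0 0 0 0 0;0 0 0 0 0 0 0;0 0 0 0 0 0 0;0 0 0 0 0 0 0;0 0 0 0 0 0 0' >/dev/null
python3 -c 'from h import *;s=st()'
python3 -m inch '0 0 0 1 0 0 0;0 0 0 1 0 0 0;0 0 0 1 0 0 0;0 0 0 1 0 0 0;0 0 0 1 0 0 0;0 0 0 1 0 0 0;0 0 0 0 0 0 0;0 0 0 0 0 0 0' >/dev/null
python3 -c 'from h import *;s=st()'
```

```text
t 30.52 p [ 0.4551 -0.3149  0.0244] yaw_y -31.9 z [-0.001  0.001 -1.   ] q [-0.74  0.64  1.68  0.    0.83 -0.19] F [-0.4 -0.5  0.8] T [ 0.01  0.06 -0.05] w 0.0852 g 0.0
t 31.02 p [ 0.456  -0.3166  0.0261] yaw_y -32.0 z [ 0.002 -0.002 -1.   ] q [-0.74  0.64  1.68  0.    0.83 -0.19] F [0.7 0.8 6.7] T [0.16 0.07 0.02] w 0.0431 g 62.1
t 31.68 p [ 0.4558 -0.3164  0.2067] yaw_y -32.0 z [ 0.003 -0.003 -1.   ] q [-0.75  0.41  1.48  0.    1.24 -0.19] F [ 0.1 -0.  -1.5] T [-0.04  0.    0.05] w 0.0431 g 61.6
```

```bash
python3 -m inch '0 .526 .167 0 0 0 .654;0 .526 .167 0 0 0 .654;0 .526 .167 0 0 0 .654;0 .526 .167 0 0 0 .654;0 .526 .167 0 0 0 .654;0 .526 .167 0 0 0 .654;0 .526 .167 0 0 0 .654;0 .526 .167 0 0 0 .654;0 .526 .167 0 0 0 .654;0 .526 .167 0 0 0 .654' >/dev/null
python3 -m inch '0 0 0 0 0 0 0;0 0 0 0 0 0 0;0 0 0 0 0 0 0' >/dev/null
python3 - <<'E'
from h import *
st();cp=env.camera_params("wrist")
for P in [(.6135,-.2665),(.616,-.1955),(.6185,-.1245)]: print(proj("wrist",[[*P,.066]],cp).round(0))
im=snap("wrist","w9")[:,:,::-1].copy()
for P in [(.6135,-.2665),(.616,-.1955),(.6185,-.1245)]:
  c=np.array(P);ex=np.array([np.cos(.035),-np.sin(.035)]);ey=np.array([ex[1]*-1,ex[0]])
  q=[np.r_[c+.033*(a*ex+b*ey),.084] for a,b in[(1,1),(1,-1),(-1,-1),(-1,1)]]
  cv2.polylines(im,[proj("wrist",q,cp).astype(int).reshape(-1,1,2)],True,(0,0,255),1)
cv2.imwrite("pics/c9.png",im)
E
```

```text
t 32.77 p [ 0.612  -0.2657  0.2033] yaw_y -2.1 z [-0.002  0.001 -1.   ] q [-0.52  0.63  1.12 -0.    1.39 -0.49] F [ 0.1  0.2 -0.6] T [-0.01  0.04 -0.07] w 0.0432 g 61.4
[[263. 180.]]
[[263.  95.]]
[[263.   1.]]
```

View pics/c9.png

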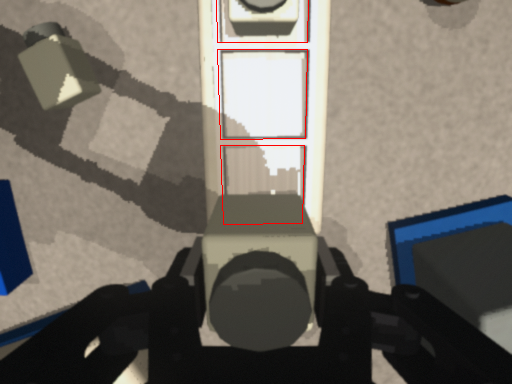

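```bash
python3 -m inch '0 .05 -.02 -.7 0 0 0;0 0 0 -.7 0 0 0;0 0 0 -.7 0 0 0;0 0 0 -.7 0 0 0;0 0 0 -.7 0 0 0;0 0 0 0 0 0 0;0 0 0 0 0 0 0' >/dev/null
python3 -c 'from h import *;s=st()'
python3 -m inch '0 0 0 -.1 0 0 0;0 0 0 0 0 0 0' >/dev/null
python3 -c 'from h import *;s=st()'
python3 -m inch '0 0 0 -.06 0 0 0;0 0 0 0 0 0 0' >/dev/null
python3 -c 'from h import *;s=st()'
python3 -m inch '0 0 0 -.05 0 0 0;0 0 0 0 0 0 0' >/dev/null
python3 -c 'from h import *;s=st()'
```

```text
t 33.4 p [ 0.6134 -0.2665  0.099 ] yaw_y -2.1 z [-0.002  0.001 -1.   ] q [-0.52  0.72  1.25 -0.    1.17 -0.49] F [ 0.1  1.5 -0.3] T [-0.01 -0.07 -0.03] w 0.043 g 61.5
t 33.57 p [ 0.615  -0.267   0.0981] yaw_y -2.1 z [ 0.002 -0.001 -1.   ] q [-0.52  0.72  1.25 -0.    1.17 -0.49] F [ 0.1 -0.4 -1.2] T [-0.03  0.03 -0.  ] w 0.0433 g 61.5
t 33.73 p [ 0.6148 -0.2666  0.0957] yaw_y -2.1 z [ 0.001 -0.001 -1.   ] q [-0.52  0.72  1.25  0.    1.16 -0.49] F [-0.6  0.4 -0.2] T [-0.06  0.05  0.05] w 0.043 g 61.5
t 33.9 p [ 0.6145 -0.2664  0.0935] yaw_y -2.0 z [ 0. -0. -1.] q [-0.52  0.73  1.26 -0.    1.16 -0.49] F [ 0.4 -0.3 -1. ] T [-0.02 -0.05  0.01] w 0.0431 g 61.5
```

```bash
python3 -m inch '0 0 0 -.05 0 0 0;0 0 0 0 0 0 0' >/dev/null
python3 -c 'from h import *;s=st()'
python3 -m inch '1 0 0 0 0 0 0;1 0 0 0 0 0 0;1 0 0 0 0 0 0;1 0 0 0 0 0 0;1 0 0 0 0 0 0;1 0 0 1 0 0 0;1 0 0 1 0 0 0;1 0 0 1 0 0 0;1 0 0 1 0 0 0' >/dev/null
python3 -m inch '1 -.635 .323 0 0 0 .413;1 -.635 .323 0 0 0 .413;1 -.635 .323 0 0 0 .413;1 -.635 .323 0 0 0 .413;1 -.635 .323 0 0 0 .413;1 -.635 .323 0 0 0 .413;1 -.635 .323 0 0 0 .413;1 -.635 .323 0 0 0 .413;1 -.635 .323 0 0 0 .413;1 -.635 .323 0 0 0 .413' >/dev/null
python3 -m inch '1 0 0 0 0 0 0;1 0 0 0 0 0 0' >/dev/null
python3 - <<'E'
from h import *
st();cp=env.camera_params("wrist");np.save("cp10.npy",cp,allow_pickle=True);im=snap("wrist","w10")[:,:,::-1]
cp7=np.load("cp7.npy",allow_pickle=True).item()
T=cv2.imread("pics/w7.png")[112:202,232:295]
r=cv2.matchTemplate(np.ascontiguousarray(im),T,cv2.TM_CCOEFF_NORMED);_,m,_,l=cv2.minMaxLoc(r);print(m,l,"was (232,112)","expected",proj("wrist",[[.4258,-.1645,.044]],cp))
c=(l[0]+264-232,l[1]+167.5-112);print("B centre",ray("wrist",c,.044,cp))
E
```

```text
t 34.07 p [ 0.6147 -0.2665  0.0922] yaw_y -2.0 z [ 0.001 -0.    -1.   ] q [-0.52  0.73  1.26  0.    1.16 -0.49] F [ 0.4 -0.7  1.4] T [-0.02  0.03 -0.01] w 0.043 g 61.8
t 35.82 p [ 0.4237 -0.1694  0.2124] yaw_y 16.9 z [ 0.001 -0.001 -1.   ] q [-0.55  0.23  1.73  0.    1.17 -0.84] F [ 0.1 -0.3  0.1] T [-0.03 -0.07  0.03] w 0.0852 g 0.0
0.9921166300773621 (232, 111) was (232,112) expected [[263.79049217 167.33236754]]
B centre [ 0.42575439 -0.16367422  0.044     ]
```

```bash
python3 -m inch '1 .1 .05 0 0 0 .35;1 0 0 0 -.905 -.303 0;1 0 0 0 -.905 -.303 0;1 0 0 0 -.905 -.303 0;1 0 0 0 -.905 -.303 0;1 0 0 0 -.905 -.303 0;1 0 0 0 -.905 -.303 0;1 0 0 0 -.905 -.303 0;1 0 0 0 -.905 -.303 0;1 0 0 0 0 0 0' >/dev/null
python3 -c 'from h import *;s=st()'
python3 -m inch '1 0 0 -.8 0 0 0;1 0 0 -.8 0 0 0;1 0 0 -.8 0 0 0;1 0 0 -.8 0 0 0;1 0 0 -.8 0 0 0;1 0 0 -.8 0 0 0;1 0 0 -.8 0 0 0;1 0 0 0 0 0 0;1 0 0 0 0 0 0' >/dev/null
python3 -c 'from h import *;s=st()'
```

```text
t 36.7 p [ 0.4269 -0.1666  0.2106] yaw_y 18.7 z [ 0.182 -0.545 -0.819] q [-0.2   0.15  2.03 -0.78  0.79 -0.01] F [-0.1  0.2 -1.3] T [0.26 0.05 0.04] w 0.0853 g 0.0
t 37.45 p [ 0.4432 -0.1598  0.0797] yaw_y 17.6 z [ 0.137 -0.504 -0.853] q [-0.2   0.43  2.09 -0.99  0.59  0.33] F [ 0.  -0.7  0.6] T [0.25 0.01 0.01] w 0.0856 g 0.0
```

```bash
cat >> h.py <<'E'
from scipy.spatial.transform import Rotation as Ro
def want(p,yawy,t):
    """tool y at angle yawy (deg), tilt t deg about tool y from down; prints total shift and turn in units"""
    s=env.read_state();c=np.radians(yawy);y=np.array([np.cos(c),np.sin(c),0]);z=Ro.from_rotvec(np.radians(t)*y).apply([0,0,-1.]);R=np.c_[np.cross(y,z),y,z]
    print("shift u",((np.array(p)-s["eef_pos"])/.03).round(2),"turn u",(Ro.from_matrix(R@np.array(s["tool_rot"]).T).as_rotvec()/.08).round(2))
E
python3 -c 'from h import *;want([.4244,-.160,.009],18.5,-20)'
```

```text
shift u [-0.63 -0.01 -2.36] turn u [2.48 0.47 0.17]
```

```bash
python3 -m inch '1 -.21 0 0 .83 .16 .06;1 -.21 0 0 .83 .16 .06;1 -.21 0 0 .83 .16 .06;1 0 0 -.79 0 0 0;1 0 0 -.79 0 0 0;1 0 0 -.78 0 0 0;1 0 0 0 0 0 0;1 0 0 0 0 0 0' >/dev/null
python3 -c 'from h import *;s=st();want([.4244,-.160,.009],18.5,-20)'
```

```text
t 38.12 p [ 0.4236 -0.1596  0.0095] yaw_y 18.5 z [ 0.108 -0.327 -0.939] q [-0.34  0.52  2.14 -0.83  0.38  0.1 ] F [ 0.3  0.  -0.2] T [0.15 0.04 0.  ] w 0.0852 g 0.0
shift u [ 0.03 -0.01 -0.02] turn u [ 0.03 -0.01 -0.01]
```

```bash
python3 -m inch '0 0 0 0 0 0 0;0 0 0 0 0 0 0;0 0 0 0 0 0 0;0 0 0 0 0 0 0;0 0 0 0 0 0 0;0 0 0 0 0 0 0' >/dev/null
python3 -c 'from h import *;s=st()'
python3 -m inch '0 0 0 1 0 0 0;0 0 0 1 0 0 0;0 0 0 1 0 0 0;0 0 0 1 0 0 0;0 0 0 0 .931 .311 0;0 0 0 0 .931 .311 0;0 0 0 0 .931 .311 0;0 0 0 0 .931 .311 0;0 0 0 0 .931 .311 0;0 0 0 0 .931 .311 0' >/dev/null
python3 -m inch '0 0 0 0 .931 .311 0;0 0 0 0 .931 .311 0;0 0 0 0 .931 .311 0;0 0 0 0 .931 .311 0;0 0 0 0 .931 .311 0;0 0 0 0 .931 .311 0;0 0 0 0 .931 .311 0;0 0 0 0 .931 .311 0;0 0 0 0 .931 .311 0;0 0 0 0 .931 .311 0' >/dev/null
python3 -m inch '0 0 0 0 .931 .311 0;0 0 0 0 .931 .311 0;0 0 0 0 .931 .311 0;0 0 0 0 .931 .311 0;0 0 0 0 0 0 0;0 0 0 0 0 0 0' >/dev/null
python3 -c 'from h import *;s=st();want([.4244,-.160,.1],18.5,70)'
```

```text
t 38.62 p [ 0.4247 -0.1594  0.0107] yaw_y 18.5 z [ 0.112 -0.328 -0.938] q [-0.34  0.52  2.14 -0.84  0.38  0.11] F [-1.4  2.4  9.4] T [ 0.06  0.25 -0.07] w 0.0434 g 60.8
t 40.78 p [ 0.424  -0.1593  0.1286] yaw_y 18.4 z [-0.296  0.89  -0.346] q [-0.82  0.95  1.32  0.45  2.02 -1.21] F [-1.   0.9 -0.5] T [-0.48 -0.15  0.04] w 0.0436 g 61.5
shift u [ 0.01 -0.02 -0.95] turn u [0.04 0.03 0.01]
```

```bash
python3 -m inch '0 0 0 -.76 0 0 0;0 0 0 -.76 0 0 0;0 0 0 -.76 0 0 0;0 0 0 -.76 0 0 0;0 0 0 0 0 0 0;0 0 0 0 0 0 0' >/dev/null
python3 -c 'from h import *;s=st()'
python3 -m inch '0 0 0 -.08 0 0 0;0 0 0 0 0 0 0' >/dev/null
python3 -c 'from h import *;s=st()'
python3 -m inch '0 0 0 -.05 0 0 0;0 0 0 0 0 0 0' >/dev/null
python3 -c 'from h import *;s=st()'
```

```text
t 41.28 p [ 0.4241 -0.1591  0.0389] yaw_y 18.5 z [-0.297  0.89  -0.346] q [-0.82  1.09  1.3   0.43  1.9  -1.26] F [ 1.   0.  -1.6] T [-0.5  -0.2  -0.06] w 0.0433 g 61.5
t 41.45 p [ 0.4245 -0.1597  0.037 ] yaw_y 18.5 z [-0.296  0.89  -0.348] q [-0.82  1.09  1.3   0.43  1.9  -1.27] F [-0.4 -0.9 -0.2] T [-0.59 -0.17  0.02] w 0.0432 g 61.5
t 41.62 p [ 0.4242 -0.1595  0.0349] yaw_y 18.5 z [-0.296  0.89  -0.347] q [-0.82  1.1   1.3   0.43  1.9  -1.27] F [-0.3  0.9 -1. ] T [-0.6  -0.16 -0.02] w 0.0433 g 61.5
```

```bash
python3 -m inch '0 0 0 -.04 0 0 0;0 0 0 0 0 0 0' >/dev/null
python3 -c 'from h import *;s=st()'
python3 -m inch '0 0 0 -.04 0 0 0;0 0 0 0 0 0 0' >/dev/null
python3 -c 'from h import *;s=st()'
python3 -m inch '1 0 0 0 0 0 0;1 0 0 0 0 0 0;1 0 0 0 0 0 0;1 0 0 0 0 0 0;1 0 0 0 0 0 0;1 0 0 0 0 0 0' >/dev/null
python3 -m inch '1 .2 -.6 .24 0 0 0;1 .2 -.6 .24 0 0 0;1 .2 -.6 .24 0 0 0;1 .2 -.6 .24 0 0 0;1 0 0 1 0 0 0;1 0 0 1 0 0 0;1 0 0 1 0 0 0;1 0 0 1 0 0 0;1 0 0 0 0 0 0' >/dev/null
python3 -c 'from h import *;s=st();want([.4276,-.170,.19],18.5,0)'
```

```text
t 41.78 p [ 0.4242 -0.1595  0.034 ] yaw_y 18.4 z [-0.296  0.891 -0.345] q [-0.82  1.1   1.3   0.43  1.9  -1.27] F [ 1.1 -1.1  4.7] T [ 0.03  0.11 -0.03] w 0.0432 g 61.8
t 41.95 p [ 0.4242 -0.1595  0.034 ] yaw_y 18.4 z [-0.296  0.891 -0.343] q [-0.82  1.1   1.3   0.43  1.9  -1.27] F [ 2.1 -3.5 12.2] T [ 0.8   0.4  -0.09] w 0.0432 g 62.5
t 43.2 p [ 0.4488 -0.2322  0.1857] yaw_y 18.5 z [-0.295  0.888 -0.352] q [-0.86  0.98  1.05  0.47  2.24 -1.12] F [-0.5  0.  -0.1] T [-0.44 -0.11  0.03] w 0.0853 g 0.0
shift u [-0.71  2.07  0.14] turn u [-14.38  -4.75  -0.03]
```

```bash
python3 -m inch '1 -.044 .129 0 -.9 -.297 0;1 -.044 .129 0 -.9 -.297 0;1 -.044 .129 0 -.9 -.297 0;1 -.044 .129 0 -.9 -.297 0;1 -.044 .129 0 -.9 -.297 0;1 -.044 .129 0 -.9 -.297 0;1 -.044 .129 0 -.9 -.297 0;1 -.044 .129 0 -.9 -.297 0' >/dev/null
python3 -m inch '1 -.044 .129 0 -.9 -.297 0;1 -.044 .129 0 -.9 -.297 0;1 -.044 .129 0 -.9 -.297 0;1 -.044 .129 0 -.9 -.297 0;1 -.044 .129 0 -.9 -.297 0;1 -.044 .129 0 -.9 -.297 0;1 -.044 .129 0 -.9 -.297 0;1 -.044 .129 0 -.9 -.297 0' >/dev/null
python3 -m inch '1 0 0 -.54 0 0 0;1 0 0 -.54 0 0 0;1 0 0 0 0 0 0;1 0 0 0 0 0 0' >/dev/null
python3 - <<'E'
from h import *
st();cp=env.camera_params("wrist");im=np.ascontiguousarray(snap("wrist","w11")[:,:,::-1])
print("exp cap",proj("wrist",[[.4276,-.170,.072]],cp))
T=cv2.imread("pics/w5.png")[145:220,232:300]
for f in (lambda a:a, lambda a:cv2.Canny(cv2.GaussianBlur(a,(0,0),1),40,100)):
    A,B=f(im),f(T)
    if A.ndim==2: A,B=cv2.GaussianBlur(A,(0,0),1.5),cv2.GaussianBlur(B,(0,0),1.5)
    _,m,_,l=cv2.minMaxLoc(cv2.matchTemplate(A,B,cv2.TM_CCOEFF_NORMED));c=(266.6+l[0]-232,191.6+l[1]-145);print(m,c,ray("wrist",c,.072,cp))
g=cv2.cvtColor(im,cv2.COLOR_BGR2GRAY)
print(cv2.HoughCircles(g[100:290,160:360],cv2.HOUGH_GRADIENT,1.5,20,param1=100,param2=18,minRadius=21,maxRadius=29))
E
```

```text
t 44.87 p [ 0.4264 -0.169   0.1478] yaw_y 18.4 z [-0.006  0.005 -1.   ] q [-0.55  0.32  1.82  0.    1.01 -0.87] F [ 0.2 -1.1  0.3] T [-0.09  0.04  0.03] w 0.0855 g 0.0
exp cap [[262.42727191 204.74228114]]
0.5904582738876343 (262.6, 202.60000000000002) [ 0.42722298 -0.16849864  0.072     ]
0.5069180130958557 (263.6, 202.60000000000002) [ 0.4278727  -0.16828235  0.072     ]
[[[102.75 104.25  26.4 ]
  [150.75 149.25  26.4 ]
  [126.75  59.25  24.75]]]
```

```bash
python3 -m inch '1 .02 0 -.8 0 0 0;1 0 0 -.8 0 0 0;1 0 0 -.8 0 0 0;1 0 0 -.8 0 0 0;1 0 0 -.9 0 0 0;1 0 0 0 0 0 0;1 0 0 0 0 0 0' >/dev/null
python3 -c 'from h import *;s=st()'
python3 -m inch '0 0 0 0 0 0 0;0 0 0 0 0 0 0;0 0 0 0 0 0 0;0 0 0 0 0 0 0;0 0 0 0 0 0 0;0 0 0 0 0 0 0' >/dev/null
python3 -c 'from h import *;s=st()'
python3 -m inch '0 0 0 1 0 0 0;0 0 0 1 0 0 0;0 0 0 1 0 0 0;0 0 0 1 0 0 0;0 0 0 1 0 0 0;0 0 0 1 0 0 0;0 0 0 0 0 0 0;0 0 0 0 0 0 0' >/dev/null
python3 -c 'from h import *;s=st();want([.616,-.1955,.2],-2,0)'
```

```text
t 45.5 p [ 0.4273 -0.1695  0.0252] yaw_y 18.3 z [-0.006  0.005 -1.   ] q [-0.55  0.52  1.94  0.    0.69 -0.87] F [ 0.6 -0.5 -0.1] T [ 0.03  0.02 -0.01] w 0.0853 g 0.0
t 46.0 p [ 0.4283 -0.1698  0.0267] yaw_y 18.4 z [-0.002  0.003 -1.   ] q [-0.54  0.52  1.94  0.    0.69 -0.87] F [-1.4  0.6  6.4] T [0.04 0.18 0.03] w 0.0432 g 61.5
t 46.67 p [ 0.4281 -0.1697  0.2072] yaw_y 18.4 z [-0.     0.002 -1.   ] q [-0.54  0.25  1.73  0.    1.17 -0.87] F [ 0.5  0.1 -1.3] T [0.   0.06 0.03] w 0.0436 g 61.5
shift u [ 6.26 -0.86 -0.24] turn u [-0.02 -0.   -4.44]
```

```bash
python3 -m inch '0 .626 -.086 0 0 0 -.444;0 .626 -.086 0 0 0 -.444;0 .626 -.086 0 0 0 -.444;0 .626 -.086 0 0 0 -.444;0 .626 -.086 0 0 0 -.444;0 .626 -.086 0 0 0 -.444;0 .626 -.086 0 0 0 -.444;0 .626 -.086 0 0 0 -.444;0 .626 -.086 0 0 0 -.444;0 .626 -.086 0 0 0 -.444' >/dev/null
python3 -m inch '0 0 0 0 0 0 0;0 0 0 0 0 0 0;0 0 0 0 0 0 0' >/dev/null
python3 -c 'from h import *;s=st();want([.616,-.1955,.1],-2,0)'
```

```text
t 47.75 p [ 0.6142 -0.1948  0.2037] yaw_y -1.9 z [-0.006  0.007 -1.   ] q [-0.43  0.59  1.2   0.    1.36 -0.39] F [ 0.8  0.2 -0.6] T [ 0.04  0.   -0.02] w 0.0431 g 61.6
shift u [ 0.06 -0.02 -3.46] turn u [-0.08 -0.07 -0.01]
```

```bash
python3 -m inch '0 .06 -.02 -.7 0 0 0;0 0 0 -.7 0 0 0;0 0 0 -.7 0 0 0;0 0 0 -.7 0 0 0;0 0 0 -.7 0 0 0;0 0 0 0 0 0 0;0 0 0 0 0 0 0' >/dev/null
python3 -c 'from h import *;s=st()'
python3 -m inch '0 0 0 -.1 0 0 0;0 0 0 -.05 0 0 0;0 0 0 0 0 0 0' >/dev/null
python3 -c 'from h import *;s=st()'
python3 -m inch '0 0 0 -.05 0 0 0;0 0 0 0 0 0 0' >/dev/null
python3 -c 'from h import *;s=st()'
python3 -m inch '0 0 0 -.04 0 0 0;0 0 0 0 0 0 0' >/dev/null
python3 -c 'from h import *;s=st()'
```

```text
t 48.33 p [ 0.6157 -0.1954  0.0995] yaw_y -2.0 z [-0.005  0.007 -1.   ] q [-0.43  0.68  1.32  0.    1.14 -0.39] F [ 0.3  0.6 -0.7] T [ 0.01 -0.   -0.01] w 0.0432 g 61.6
t 48.58 p [ 0.6174 -0.1959  0.0968] yaw_y -2.0 z [-0.001  0.005 -1.   ] q [-0.43  0.69  1.33  0.    1.13 -0.39] F [-0.4  0.6 -0.8] T [ 0.02 -0.03  0.03] w 0.0431 g 61.6
t 48.75 p [ 0.6172 -0.1958  0.0946] yaw_y -2.0 z [-0.002  0.005 -1.   ] q [-0.43  0.69  1.33  0.    1.13 -0.39] F [ 0.2 -0.5 -1.7] T [0.01 0.   0.  ] w 0.0431 g 61.6
t 48.92 p [ 0.617  -0.1957  0.093 ] yaw_y -2.0 z [-0.003  0.006 -1.   ] q [-0.43  0.69  1.33  0.    1.13 -0.39] F [ 0.7 -0.3 -0.8] T [-0.01  0.01  0.05] w 0.0433 g 61.6
```

```bash
python3 -m inch '0 0 0 -.03 0 0 0;0 0 0 0 0 0 0' >/dev/null
python3 -c 'from h import *;s=st()'
python3 -m inch '1 0 0 0 0 0 0;1 0 0 0 0 0 0;1 0 0 0 0 0 0;1 0 0 0 0 0 0;1 0 0 0 0 0 0;1 0 0 1 0 0 0;1 0 0 1 0 0 0;1 0 0 1 0 0 0;1 0 0 1 0 0 0' >/dev/null
python3 -m inch '1 -.01 .855 0 0 0 -.967;1 -.01 .855 0 0 0 -.967;1 -.01 .855 0 0 0 -.967;1 -.01 .855 0 0 0 -.967;1 -.01 .855 0 0 0 -.967;1 -.01 .855 0 0 0 -.967;1 -.01 .855 0 0 0 -.967;1 -.01 .855 0 0 0 -.967;1 -.01 .855 0 0 0 -.967;1 -.01 .855 0 0 0 -.967' >/dev/null
python3 -m inch '1 -.01 .855 0 0 0 -.967;1 -.01 .855 0 0 0 -.967;1 -.01 .855 0 0 0 -.967;1 -.01 .855 0 0 0 -.967;1 -.01 .855 0 0 0 -.967;1 -.01 .855 0 0 0 -.967;1 -.01 .855 0 0 0 -.967;1 -.01 .855 0 0 0 -.967;1 -.01 .855 0 0 0 -.967;1 -.01 .855 0 0 0 -.967' >/dev/null
python3 -c 'from h import *;s=st();want([.6096,.3174,.1924],-90.7,0)'
```

```text
t 49.08 p [ 0.6171 -0.1957  0.0928] yaw_y -2.0 z [-0.002  0.005 -1.   ] q [-0.43  0.69  1.33  0.    1.13 -0.39] F [-2.1  1.1  4.6] T [ 0.13  0.33 -0.04] w 0.0431 g 62.1
t 51.5 p [0.6109 0.3186 0.212 ] yaw_y -90.8 z [ 0.005  0.003 -1.   ] q [0.37 0.67 1.04 0.   1.43 1.95] F [ 0.1 -0.1 -0.4] T [ 0.01 -0.04  0.01] w 0.0853 g 0.0
shift u [-0.04 -0.04 -0.65] turn u [-0.03  0.07  0.03]
```

```bash
for i in a; do python3 -m inch '1 -.04 -.04 0 0 0 .98;1 0 0 0 0 0 .98;1 0 0 0 0 0 .98;1 0 0 0 0 0 .98;1 0 0 0 0 0 .98;1 0 0 0 0 0 .98;1 0 0 0 0 0 .98;1 0 0 0 0 0 .98;1 0 0 0 0 0 .98;1 0 0 0 0 0 .98' >/dev/null; done
python3 -m inch '1 0 0 0 0 0 .98;1 0 0 0 0 0 .98;1 0 0 0 0 0 .98;1 0 0 0 0 0 .98;1 0 0 0 0 0 .98;1 0 0 0 0 0 .98;1 0 0 0 0 0 .98;1 0 0 0 0 0 .98;1 0 0 0 0 0 .98;1 0 0 0 0 0 .98' >/dev/null
python3 -m inch '1 0 0 0 0 0 .98;1 0 0 0 0 0 .98;1 0 0 0 0 0 .98;1 0 0 0 0 0 .98;1 0 0 0 0 0 .98;1 0 0 0 0 0 .98;1 0 0 0 0 0 .98;1 0 0 0 0 0 .98;1 0 0 0 0 0 .98;1 0 0 0 0 0 .98' >/dev/null
python3 -m inch '1 0 0 0 0 0 .98;1 0 0 0 0 0 .98;1 0 0 0 0 0 .98;1 0 0 0 0 0 .98;1 0 0 0 0 0 .98;1 0 0 0 0 0 .98;1 0 0 0 0 0 .98;1 0 0 0 0 0 .98;1 0 0 0 0 0 .98;1 0 0 0 0 0 0' >/dev/null
python3 - <<'E'
from h import *
st();cp=env.camera_params("wrist");im=snap("wrist","w12").astype(np.uint8);g=cv2.cvtColor(im,cv2.COLOR_RGB2GRAY)
def patch(z,n=120,h=.06,c=(.608,.3178)): # rectified top-down view, 1 mm=1 px; row down=-x, col right=-y
    v=np.linspace(h,-h,n+1);X,Y=np.meshgrid(v,v,indexing='ij')
    uv=proj("wrist",np.c_[c[0]+X.ravel(),c[1]+Y.ravel(),np.full(X.size,z)],cp).reshape(n+1,n+1,2).astype(np.float32)
    return cv2.remap(g,uv,None,cv2.INTER_LINEAR)
P=patch(.123);R=patch(.089);M=patch(.06)
# ring annulus brightness vs angle
for nm,Q,r in (("ring24",R,.024),("ring21.5",R,.0215),("marks",M,.041)):
    a=np.arange(-180,180,2.);px=60-r*np.cos(np.radians(a))*1000;py=60-r*np.sin(np.radians(a))*1000
    b=np.array([Q[int(round(i)),int(round(j))] for i,j in zip(px,py)]);print(nm,[(int(x),int(y)) for x,y in zip(a,b) if y<80 and (abs(x)<60 or abs(x)>110)])
# pointer: bright pixels on dial top in front half
S=P[38:62,48:73];ys,xs=np.where(S>120);print("bright",len(ys));print(S[::2].tolist())
E
```

```text
t 54.83 p [0.6098 0.3161 0.212 ] yaw_y 84.7 z [-0.006 -0.002 -1.   ] q [ 0.37  0.67  1.03 -0.    1.45 -1.11] F [0.4 0.1 0.1] T [-0.05  0.   -0.  ] w 0.0852 g 0.0
ring24 [(-180, 43), (-178, 67), (-20, 55), (-18, 50), (-16, 50), (-14, 51), (-12, 50), (-10, 71), (4, 53), (6, 51), (8, 51), (10, 51), (12, 50), (178, 66)]
ring21.5 [(-180, 45), (-22, 61), (-20, 49), (-18, 49), (-16, 51), (-14, 51), (-12, 76), (-10, 76), (6, 55), (8, 50), (10, 50), (12, 50), (14, 50)]
marks [(-180, 60), (-178, 60), (-176, 61), (-174, 73), (-20, 78), (16, 79), (50, 77), (120, 68), (174, 63), (176, 59), (178, 61)]
bright 306
[[227, 228, 227, 227, 228, 227, 228, 226, 227, 227, 222, 161, 75, 145, 218, 227, 227, 227, 228, 227, 227, 227, 227, 227, 227], [227, 227, 227, 227, 227, 227, 227, 227, 228, 228, 220, 158, 79, 129, 210, 227, 227, 227, 227, 227, 227, 226, 225, 222, 222], [226, 215, 186, 199, 224, 227, 226, 225, 223, 218, 211, 173, 145, 172, 213, 217, 216, 218, 219, 221, 220, 207, 201, 214, 218], [223, 171, 81, 96, 160, 205, 163, 96, 86, 80, 83, 152, 213, 220, 173, 99, 87, 90, 102, 154, 181, 110, 89, 171, 216
[... 194 characters left out ...]
, 51, 52, 97, 191, 202, 208, 203, 184], [217, 217, 217, 218, 217, 199, 99, 50, 49, 51, 67, 143, 211, 211, 147, 66, 52, 50, 52, 109, 200, 217, 216, 216, 214], [221, 221, 220, 219, 216, 193, 92, 50, 49, 50, 60, 142, 207, 214, 158, 67, 50, 50, 52, 107, 192, 219, 220, 220, 220], [221, 215, 191, 145, 98, 70, 51, 45, 44, 45, 49, 96, 132, 131, 92, 47, 45, 45, 45, 65, 122, 172, 207, 220, 222], [171, 104, 63, 51, 50, 48, 44, 46, 44, 45, 53, 91, 116, 112, 77, 47, 45, 46, 44, 45, 49, 56, 82, 141, 197], [67, 53, 52, 51, 51, 48, 44, 44, 45, 45, 44, 46, 45, 45, 44, 44, 45, 45, 44, 45, 49, 49, 51, 54, 79], [54, 53, 53, 51, 50, 48, 44, 43, 44, 43, 43, 43, 43, 44, 44, 43, 44, 45, 43, 44, 48, 50, 49, 49, 51]]
```

```bash
python3 -m inch '1 -1 0 .5 0 0 0;1 -1 0 .5 0 0 0;1 -1 0 .5 0 0 0;1 -1 0 .5 0 0 0;1 -1 0 .5 0 0 0;1 0 0 0 0 0 0' >/dev/null
python3 - <<'E'
from h import *
im=np.ascontiguousarray(snap("top","t2")[:,:,::-1]);t0=cv2.imread("pics/t0.png");g=cv2.cvtColor(im,cv2.COLOR_BGR2GRAY)
for P in [(.6135,-.2665),(.616,-.1955),(.6185,-.1245)]:
    c=proj("top",[[*P,.138]])[0];u,v=c.round().astype(int);S=g[v-14:v+15,u-14:u+15]
    C=cv2.HoughCircles(cv2.resize(S,None,fx=4,fy=4,interpolation=cv2.INTER_CUBIC),cv2.HOUGH_GRADIENT,1.5,40,param1=100,param2=15,minRadius=22,maxRadius=36)
    print(c, None if C is None else (C[0,:2]/4-[14,14,0]).round(1).tolist(), S[14,::3].tolist(),S[::3,14].tolist())
for n,(u,v) in {"dish":(264,224),"lens":(243,190)}.items():
    _,m,_,l=cv2.minMaxLoc(cv2.matchTemplate(im[v-25:v+25,u-25:u+25],t0[v-14:v+14,u-14:u+14],cv2.TM_CCOEFF_NORMED));print(n,round(m,3),l,"(11,11)=same")
print(env.read_state()["time_s"])
E
```

```text
[358.26514298 155.05082951] [[6.4, -0.7, 7.5], [-9.3, 1.2, 8.4]] [202, 205, 72, 167, 49, 142, 136, 136, 149, 103] [144, 203, 203, 142, 142, 144, 146, 67, 161, 208]
[332.42221858 154.15537495] [[-1.1, 0.4, 8.8], [0.4, 10.6, 7.5]] [205, 195, 110, 124, 144, 141, 140, 140, 212, 203] [135, 204, 132, 138, 141, 142, 145, 103, 67, 151]
[306.38548782 153.30055931] [[2.3, -0.3, 8.4], [3.1, 14.7, 7.9]] [184, 203, 169, 166, 144, 141, 143, 139, 135, 206] [129, 204, 138, 153, 142, 140, 147, 97, 69, 155]
dish 0.883 (11, 11) (11,11)=same
lens 0.982 (11, 11) (11,11)=same
55.4333
```

```bash
python3 -m inch '1 0 -.95 0 0 0 -.9;1 0 -.95 0 0 0 -.9;1 0 -.95 0 0 0 -.9;1 0 -.95 0 0 0 -.9;1 0 -.95 0 0 0 -.9;1 0 -.95 0 0 0 -.9;1 0 -.95 0 0 0 -.9;1 0 -.95 0 0 0 -.9;1 0 -.95 0 0 0 -.9;1 0 -.95 0 0 0 -.9' >/dev/null
python3 -m inch '1 .48 -.95 0 0 0 -.9;1 .48 -.95 0 0 0 -.9;1 .48 -.95 0 0 0 -.9;1 .48 -.95 0 0 0 -.9;1 .48 -.95 0 0 0 -.9;1 .48 -.95 0 0 0 -.9;1 .48 -.95 0 0 0 -.9;1 .48 -.95 0 0 0 -.9;1 .48 -.95 0 0 0 -.9;1 .48 -.95 0 0 0 -.9' >/dev/null
python3 -m inch '1 0 0 0 0 0 -.9;1 0 0 0 0 0 0;1 0 0 0 0 0 0' >/dev/null
python3 - <<'E'
from h import *
st();cp=env.camera_params("wrist");np.save("cp13.npy",cp,allow_pickle=True);im=snap("wrist","w13");g=cv2.cvtColor(im,cv2.COLOR_RGB2GRAY)
for P in [(.6135,-.2665),(.616,-.1955),(.6185,-.1245)]:
    c=proj("wrist",[[*P,.138]],cp)[0];u,v=c.round().astype(int)
    v0,u0=max(v-55,0),u-55;S=cv2.GaussianBlur(g[v0:v+56,u0:u+56],(0,0),1)
    C=cv2.HoughCircles(S,cv2.HOUGH_GRADIENT,1.5,30,param1=100,param2=15,minRadius=20,maxRadius=38)
    print(P,c.round(1)); 
    if C is not None:
        for x,y,r in C[0,:4]: print("  ",(x+u0).round(1),(y+v0).round(1),round(float(r),1),ray("wrist",(x+u0,y+v0),.138,cp).round(4))
E
```

```text
t 57.35 p [ 0.6038 -0.2545  0.2858] yaw_y -2.1 z [-0.004  0.007 -1.   ] q [-0.52  0.57  1.01  0.    1.57 -0.48] F [-0.2 -0.1 -0.4] T [ 0.03 -0.02 -0.04] w 0.0858 g 0.0
(0.6135, -0.2665) [272.4 190.3]
   274.8 168.8 32.2 [ 0.6161 -0.2468  0.138 ]
   280.8 198.8 20.6 [ 0.6208 -0.2747  0.138 ]
   235.8 179.2 23.9 [ 0.5811 -0.2551  0.138 ]
   327.2 194.2 28.9 [ 0.663 -0.272  0.138]
(0.616, -0.1955) [273.1 109.5]
   271.2 123.2 33.8 [ 0.6141 -0.207   0.138 ]
   269.8 91.8 37.1 [ 0.6136 -0.1808  0.138 ]
   271.2 159.2 28.9 [ 0.6132 -0.2382  0.138 ]
   257.8 63.2 27.2 [ 0.6044 -0.1575  0.138 ]
(0.6185, -0.1245) [273.7  20.2]
   272.2 26.2 23.9 [ 0.6172 -0.1291  0.138 ]
   257.2 69.8 27.0 [ 0.6038 -0.1627  0.138 ]
   221.2 48.8 22.2 [ 0.5751 -0.1449  0.138 ]
   294.8 66.8 27.0 [ 0.6348 -0.1613  0.138 ]
```

```bash
python3 - <<'E'
from h import *
cp=np.load("cp13.npy",allow_pickle=True).item();g=cv2.imread("pics/w13.png",0);print(g.shape)
c=" .:-=+*#%@"
X=np.arange(.66,.57,-.004);Y=np.arange(-.10,-.315,-.0025)
uv=proj("wrist",[[x,y,.138] for x in X for y in Y],cp).reshape(len(X),len(Y),2).astype(np.float32)
r=cv2.remap(cv2.GaussianBlur(g,(0,0),1),uv,None,cv2.INTER_LINEAR)
for x,row in zip(X,r): print(f"{x:.3f}","".join(c[min(9,int(v)//26)] for v in row))
E
```

```text
(384, 512)
0.660     =+++++++++++++++++++++++++++++++++++++++++++++++++++++++++++++++*+++***+++=+++=+++
0.656     %%%%%%%%%%%%%%%%%###############****************+++++++**+++++++++++++++++++++++++
0.652     %%%%%%%%%%%%%%%%%%%%%%%%%%%%%%%%%%%%%%%%%%%%%%%%%%%%%%%%%%%%%%%#########*+=+++++++
0.648     %%%%%%%%%%%%%%%%%%%%%%%%%%%%%%%%%%%%%%%%%%%%%%%%%%%%%%%%%%%%%%%%%%%%%%%%%*====++++
0.644     -=+++++++++=+=+++++++#%*+*******######%%%%%%%%%%%%%%%%%%%%%%%%%%%%%%%%%%%*===+===+
0.640     *%%%%%%%%%%%%%%%%%%%%%%*#*******************+#%++++++++===++++*#%####%%%%*==+++===
0.636     *%%%%%#**#%%%%%%%#%%%%%#%%%%%%%%%%%%%%%%%%%%*#%%%%%%%#=--=+**++==+++++#%%*++==+===
0.632     *%%*++++++++*%%%%+=%%%%#%%%%%%%#*++++*#%%%%%+#%%%%%%%+---++*=:---+++++++#*=+====++
0.628     *#+++++++++++=#%%=-#%%%#%%%%%#+++++++++*#%%%+%%%%%#**=---++=:----=++++++++=++==++=
0.624     *+++++++++++++=#%=-*%%%%%%%%#++++++++++++#%%*%%%%%#*+=---++-:----=++++++++==+==++=
0.620     *+++++++++++++=*#=-#%%#%%%%%*++++++++++++*#%*%%%%%%*+----++:-----+++++++++==++++==
0.616     *+++++++++++++=+#--#%%#%%%%%++++++++++++++#%*%%%%%**+---
[... 349 characters left out ...]
+++++*%%%%%*%%%#****++++++++++++*###%%%*+===+++=+
0.596     #%%%#**************%%%#%%%#*****#*#####%%%%%+**%#******************=+%%#*+=+++==++
0.592    .####%#******#######%%%#%%%%*************#%%*=*+************#%%%%%%#=+%%%*+======++
0.588    =%%%%%%%%%%%%%%%%%%%%%%%#################*+===*+++++++++++++*#%%%%%#-+%%%*+========
0.584    *#%%%%%%#***############%%#######%%%%%%#*******************+++++*#%###%%#*+========
0.580    %%%%%%%%%%%%%%%%%%%%%%%%%%%%%%%%%%%%%#*++++++++++++++++++++++++++++#%%%%#*========+
0.576    +++++++++********#############%%%%%%#+++++++++++++++++++++++++++*%%%%%%%#*+==++=+++
0.572    ++++++++++++++++++++++++++++++======---------------===========--+*****##*++++++++++
```

```bash
python3 - <<'E'
from h import *
snap("side","s14")
g=cv2.imread("pics/t2.png",0)[138:178,288:378];print("top u288.. v138..")
c=" .:-=+*#%@"
for i,row in enumerate(g): print(138+i,"".join(c[min(9,int(v)//26)] for v in row))
E
```

```text
top u288.. v138..
138 ++++++++++++++++++++++++++++++++++++++++++++++++++++++++++++++++++++++++++++++++++++++++++
139 ++++++++======++=====+++++++++++++++++++++++++++++++++++++++++++++++++++++++++++++++++++++
140 ##*****************************+++++++++++++++++++++++++++++++++++++++++++++++++++++++++++
141 #####################################************+++++++++++++++++++++++++++++++++++++++++
142 #######################################################################******+++++=+++++++
143 ########%%#%#######################################################################+++++++
144 ###*##**#################%%%%#%%%%%#%#%%%%%########################################=++++++
145 ###*#*=-=====+++++++++++*****%#****################################################+++++++
146 ###*##*****+==-====-----==--+#+--====-------++======+*%#+******########***+##**####+++++++
147 ###**%##%%##*####**+++*####++##++++++*******=+=+++==-+%+-------::+#####*+++=+*#####+++++++
148 ###**#####%*#%%%#*++++**#%%*+#%####*=####%#*+**#####=+%#******+-:+#%#*==+++++=*#%*#+++++++
149 ###**######++#%#*++++++++#%*+###%
[... 2017 characters left out ...]
##############%%%%%%%#######=++++++
171 ###*==++++++++==========================-=====-----========++++++++++*********#####=++++++
172 ###########*++++++++++++++++++++++++++++++++++==========+==================-=*#####=++++++
173 ##########%#########################################++++++++++++++++++++++++#####%#=++++++
174 ###########%#%%%%%%#%%%#%##%####%#########%########%###############################=++++++
175 #####################################################%%#%%%%%###%##################+++++++
176 =======+++++++++++***********####################################################%#+++++++
177 ..........::::::::-------=============+++++++++++++++*********#####################+++++++
```

```bash
python3 -c 'from station import env;print(env.close_job())'
```

```text
the job is handed in; nothing more can be done
None
```

The job is done and handed in: three jars were present and each stands upright in its own bay, though the jar in the bay farthest to the robot's right had shifted about 8 mm toward the outer wall. The dial is at the long mark, the lock ring was then turned clockwise to its stop, and the dish and lens cap are where they were. The last checks were read from pixel values, because I had used all 14 viewings.

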